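# Mount the bronze test block in the spring-jaw holder with a locking C-clamp

## Task

Mount the bronze test block in the spring-jaw holder: set the locking C-clamp over the holder's two tangs and squeeze its handles until it snaps over centre and, let go, keeps the spring jaw open by itself; then lay the block flat and centred on the bed between the jaws. Now press the clamp's release lever so that the jaw closes squarely on the block, and lift the clamp off and lay it flat on the bench clear of the holder. Do not shift the other things lying about.

Things in the scene. Friction and masses are not known exactly. Their poses are not given: they have to be found in the camera images.
- holder: Steel holder screwed to the bench, base 168 x 64 x 8 mm; origin under its centre, x along the jaws' line. Solid jaw face at x=-60, spring jaw face at x=+22 shut, both up to z=38, bevelled on top. Two upright tangs 8 thick stick out on the -y side (y -36 to -62, z 3 to 22): the spring jaw's at x -8 to 0 shut, the fixed one at x 30 to 38; 46 over their outer faces.
- bed_centre (a point): Where the mounted block's underside is centred: top of the 40 mm wide bed between the jaws, 24 mm above the bench, 18 mm to -x of the holder's origin; x and y as the holder's. With the jaw open the gap is 93 to 95 mm, its middle 5 mm to +x of this point. Tangs (top z=22) lie below the bed's top.
- jaw (a joint): Spring jaw's travel in m: 0 shut (82 mm gap), grows as its tang is squeezed toward the fixed tang (+x); about 0.011 to 0.013 when the locked clamp holds it open, 0.002 when shut on the 84 mm block. Spring 5.6 N at 0, 400 N/m.
- clamp_head (a point): Steel locking C-clamp, 255 x 125 x 20 mm open, lying flat on the bench; this point: centre of its head (10 mm up), carry it here by the two flats 36 mm apart, 30 mm long. x to the jaws, y to the fixed jaw's side, z up. From here the pads are 72 mm to +x, the handles run to -x. About 0.4 kg, balanced some 37 mm behind this point.
- clamp_mouth (a point): Middle of the clamp's mouth, 72 mm to +x of clamp_head. Pads 14 mm wide: the fixed one's face 15 mm to +y of here; the hinged one opens to about 58 mm between pads. To lock: mouth over the middle of the tangs (y about -49 of the holder), clamp flat on the bench, its x along the holder's +y; the fixed pad then drives the spring jaw's tang.
- clamp_squeeze (a point): On the clamp, midway between the handles where they are squeezed, 88 mm to -x of clamp_head, axes as there. Here the upper handle's outer face is 33 mm to +y of this point and the lower's 33 mm to -y when open (66 over both), 6 mm to -y when locked (39 over both). Takes up to 16 N; past dead centre the handle snaps home and stays; it stays only with the tangs in its mouth.
- lever_tail (a point): Tail of the release lever (6 mm bar, 16 mm high; this point 10 mm up), along the inner side of the lower handle's end; x along the lever to the jaws, y toward the upper handle. Pinch it against the lower handle's end, whose outer face is 21 mm to -y of this point (24 mm over both): about 7 N moves it some 9 mm to -y and the clamp springs open. The upper handle ends 20 mm short of it.
- clamp_lever (a joint): Release lever's angle in rad: 0 at rest, grows to 0.25 as it is pressed toward the lower handle; it returns by a light spring. Under load the clamp lets go at about 0.17.
- block_centre (a point): Bronze block 84 x 60 x 10 mm, about 0.35 kg, lying flat; this point: its centre, 5 mm up; y along its 84 mm side, x along its 60 mm side (take it across the 60 mm). In the holder its 84 mm side runs along the holder's x.
- screwdriver: Loose screwdriver, 185 mm, bystander; origin under its middle.
- flux_brush: Loose flux brush with a wooden handle, 147 mm, bystander; origin under its middle.
- timer: Loose timer box 68 x 62 x 21 mm, left of the hot plates, bystander; origin under its middle.
- ceramic_dish: Loose ceramic dish 70 mm across, between the hot plates, bystander; origin under its middle.

How it is judged:
On the way, in this order (a step that is already met when the one before it is completed fails the run):
1. the clamp, let go, holds the spring jaw open by itself (value of joint jaw above 0.009 m and contact force between the fingers and clamp below 0.2 N and contact force between the arm and holder below 0.2 N), for 0.3 s.
2. the block lies let go, flat and centred on the bed, the jaw still held open (value of joint jaw above 0.009 m and x of block_centre in the frame of bed_centre between -0.006 and 0.016 m and y of block_centre in the frame of bed_centre between -0.012 and 0.012 m and z of block_centre in the frame of bed_centre between 0.002 and 0.0075 m and angle between block_centre's own z axis and vertical below 0.08 rad and contact force between the fingers and bronze_block below 0.2 N), for 0.1 s.
3. the release lever is pressed (value of joint clamp_lever above 0.1 rad).
At the end, for the whole second after the job is handed in: The block lies flat (5 deg) on the bed, against the solid jaw (4 mm) and centred across the bed (12 mm), its long side in line with the jaws (3 deg), the spring jaw shut on it; the clamp lies flat on the bench, its mouth over 125 mm from the holder's middle; all at rest (x of block_centre in the frame of bed_centre between -0.004 and 0.004 m and y of block_centre in the frame of bed_centre between -0.012 and 0.012 m and z of block_centre in the frame of bed_centre between 0.002 and 0.0075 m and angle between block_centre's own z axis and vertical below 0.08 rad and angle between the y axis of block_centre and the x axis of bed_centre, either way round below 0.06 rad and value of joint jaw between 0.0007 and 0.0045 m and horizontal distance between clamp_mouth and holder above 0.125 m and height (world z) of clamp_head below 0.013 m and angle between clamp_head's own z axis and vertical below 0.1 rad and linear speed of bronze_block below 0.02 m/s and value of joint clamp_lever below 0.05 rad); the robot touches nothing.
It fails at once if a bystander is shifted by more than 30 mm (distance of any of screwdriver, flux_brush, timer, ceramic_dish from where it was at the start of the episode above 0.03 m).
It also fails if it takes over 72 s, if anything falls off the work surface, if the arm or the gripper's body presses on something with over 40 N, if the wrist force passes 120 N, or if a joint passes its speed limit or range.

## Robot

A 6-joint arm with a two-finger parallel gripper is mounted at the origin on a cart in front of the work surface, level with it; the furniture and walls round the work are solid. World frame = base frame: x ahead of the robot, y to its left, z up, the work surface at z = 0. Lengths are in m, angles in rad, forces in N, time in s.
With the tool pointing down it reaches from about 0.3 to 0.775 m from the base axis. Payload 14.6 kg.
Tool frame: the origin (TCP) lies at the very end of the fingers, on their centre line; the grasp point (between the pads) lies 19 mm behind it; z points along the fingers, y is the direction in which the jaws open and shut (so a half turn about z gives the same grasp; the last joint's range is limited). The gripper opens to 94 mm and grips with 3 to 60 N. Pads are 16 mm wide; open, the fingers measure 119 mm over their backs; the gripper's body (75 mm by 177 mm) begins 78 mm behind the grasp point.
Start: joints at [-1.264, 0.3, 1.521, -0, 1.321, -0.067], TCP at [0.201, -0.512, 0.205] pointing down, gripper open.
Joint ranges: [-3.03, 3.03], [-0.79, 2.21], [0.23, 2.52], [-1.04, 4.18], [0, 3.07], [-2.55, 2.55]. Speed limits (rad/s): [2.22, 2.22, 2.57, 3.14, 3.14, 3.14].

## Interface

Orientations are given as [roll, pitch, yaw] about the fixed x, y, z axes, in that order (R = Rz(yaw) Ry(pitch) Rx(roll)).
In Python, from station import ctrl, eyes gives the robot as it stands.
- The arm moves only by the tool jog_arm, never from a script. Its argument "moves" is a list of rows, each a list of 3 entries, a list of its own where there are three numbers: the shift along the world's x, y, z in mm, then the turn, a rotation vector about the world's x, y, z in units of 5 degrees (1.0 is 5 degrees), then the finger opening in mm, from 0 to 94. In form: [[[tx, ty, tz], [wx, wy, wz], jaw], ...]. A call has 1 to 5 rows; each row is the pose to reach, as a shift and turn from the pose commanded when the call began; what a row does not reach only later rows make up. A row lasts 1/12 s, in which the tool goes at most 41.7 mm and 7.16 degrees, less where a joint would pass 70% of its speed; a pose out of reach is approached as far as the arm can. A call with a gripper value outside its range is refused whole. The fingers move at their own pace and stop on an object; "squeeze" is the grip in N (left out, the last holds). Time passes only in rows, so rows that repeat a pose let the fingers close. It gives the time, the measured TCP pose, the force and the opening at its end, in the units of the state.
- ctrl.get_obs(): the state, without advancing time (a new reading comes with each control period).
- eyes.camera(name): name is "scene" or "top" or "wrist"; returns a dict with "frame" (480x640x3 uint8, red, green, blue), "vertical_fov" (degrees; the focal length in pixels is half the picture's height over the tangent of half this angle, whatever the lens; pixels are square), "cx", "cy" (the principal point, pixels), "k1" (the pictures are not rectified: a ray, as slopes to the right and down, at radius r is drawn at 1 + k1 r^2 times it, then the intrinsics apply), "eye" and "attitude" of the camera in the world; the wrist camera has in their place "hand_eye" (4x4, takes a point from camera to tool coordinates, whose origin is the TCP and whose axes are the flange's). Camera axes: x right, y down, z forward; pixel columns grow to the right and rows downward; lengths in m; the calibration is good to about 2 mm. A picture is of the moment at which its call begins: read the wrist's pose just before it. There is no depth.
- ctrl.hand_in(): hands the job in, once; it reports no verdict.
The state is a dict: "time_s": time; "qpos": joint angles; "joint_vel": joint speeds; "tau": joint torques, N m; "ee_pos": TCP position; "eef_rot": TCP orientation; "force": force on the tool from outside, world axes, zero at the start; "moment": the same for the moment, N m; "grip_width": finger opening in m.
Only numpy, scipy, OpenCV 4.12 (cv2) and the standard library are available. Lean on these libraries where they do the work, as an engineer would, in place of code of your own. Each camera call takes 0.05 s, during which the arm holds its last target.

## Working session

There is one attempt and no reset: what is moved stays moved. The work goes in short steps, Python scripts to look and compute and a tool call to move; the robot and the scene stay as the last step left them, time stands still between calls to the robot, and variables do not carry over. Pictures are saved under pics/ and viewed, and the job is handed in when it is done.

Besides the shell and the picture viewer there is one more tool, called after "Emit:" as name(argument=value, ...), one argument or row to a line, values as JSON. jog_arm: Moves the arm, as the interface text tells. Its arguments: {"type":"object","properties":{"moves":{"type":"array","items":{"type":"array"}},"squeeze":{"type":"number"}},"required":["moves"]}

```bash
ls; mkdir -p pics
python3 - <<'E'
from station import ctrl, eyes
import cv2, json
o=ctrl.get_obs(); print(o)
for n in ["scene","top","wrist"]:
    c=eyes.camera(n); cv2.imwrite(f"pics/{n}0.png",c["frame"][:,:,::-1])
    print(n,{k:v for k,v in c.items() if k!="frame"})
E
```

```text
pics
{'time_s': 0.0, 'qpos': array([-1.26361350e+00,  3.00488980e-01,  1.52160159e+00, -5.52483002e-06,
        1.32072979e+00, -6.66067887e-02]), 'joint_vel': array([ 0.00050308, -0.0011692 ,  0.00159168,  0.00090689,  0.00039649,
       -0.00101262]), 'tau': array([ 6.81593501e-04, -5.31808984e+01, -3.52738309e+01,  7.09606684e-02,
        2.44831044e-02, -7.99577151e-05]), 'ee_pos': array([ 0.20073782, -0.51175791,  0.20486786]), 'eef_rot': array([-3.14036732e+00, -7.63732985e-05,  3.73790944e-01]), 'force': array([-0.18315799,  0.05706887,  0.13656149]), 'moment': array([-0.03828468,  0.01574643, -0.02755319]), 'grip_width': 0.094197226232269}
scene {'vertical_fov': 52.370527774748446, 'cx': 320.09946465991203, 'cy': 238.5852592942691, 'k1': -0.08053774875221073, 'eye': array([0.88962457, 0.39568672, 1.12927871]), 'attitude': array([-2.62629779,  0.01146086,  2.39404077])}
top {'vertical_fov': 49.43622011637855, 'cx': 324.93750056651197, 'cy': 236.235635567644, 'k1': 0.031971265439987726, 'eye': array([ 0.43547291, -0.04913204,  1.27643642]), 'attitude': array([-3.09580927,  0.00677933, -1.57592116])}
wrist {'vertical_fov': 65.4670984910982, 'cx': 312.04206485374186, 'cy': 243.6021213361459, 'k1': -0.07923177350589956, 'hand_eye': array([[-8.38430020e-04, -9.64278432e-01, -2.64889417e-01,
         7.65354786e-02],
       [ 9.99999389e-01, -9.99340326e-04,  4.72698438e-04,
         3.42973266e-04],
       [-7.20527585e-04, -2.64888859e-01,  9.64278680e-01,
        -1.80239984e-01],
       [ 0.00000000e+00,  0.00000000e+00,  0.00000000e+00,
         1.00000000e+00]])}
```

View pics/top0.png

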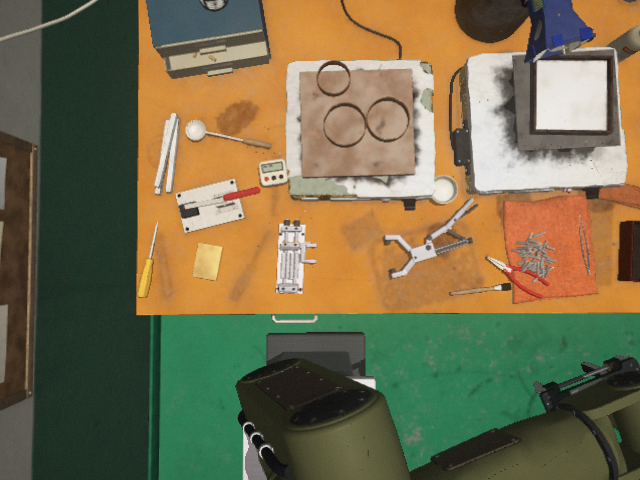

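View pics/scene0.png

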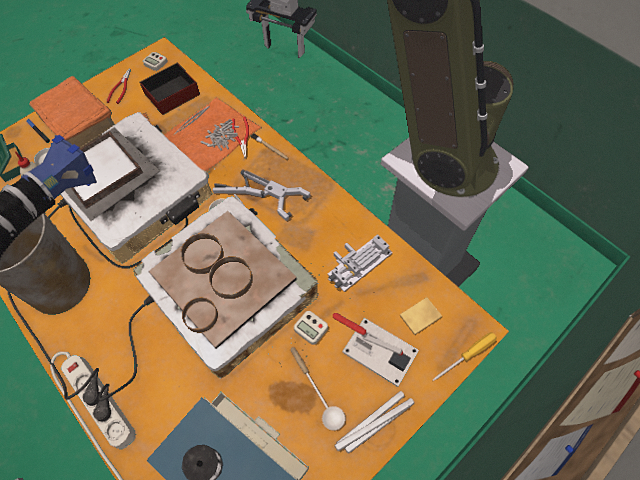

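View pics/wrist0.png

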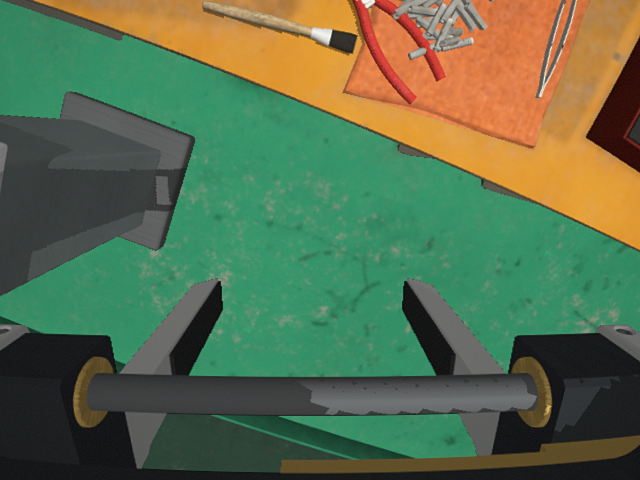

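```bash
cat > h.py <<'E'
from station import ctrl, eyes
import numpy as np, cv2
from scipy.spatial.transform import Rotation as Ro
def cam(n):
    o=ctrl.get_obs(); c=eyes.camera(n)
    f=240/np.tan(np.radians(c["vertical_fov"])/2)
    if n=="wrist":
        T=np.eye(4);T[:3,:3]=Ro.from_euler('xyz',o["eef_rot"]).as_matrix();T[:3,3]=o["ee_pos"]
        T=T@c["hand_eye"];R=T[:3,:3];e=T[:3,3]
    else: R=Ro.from_euler('xyz',c["attitude"]).as_matrix(); e=c["eye"]
    return dict(img=c["frame"][:,:,::-1].copy(),f=f,cx=c["cx"],cy=c["cy"],k=c["k1"],R=R,e=np.array(e))
def ray(c,uv):
    uv=np.atleast_2d(np.array(uv,float)); d=(uv-[c["cx"],c["cy"]])/c["f"]
    s=d.copy()
    for _ in range(20): s=d/(1+c["k"]*(s**2).sum(1,keepdims=True))
    return np.c_[s,np.ones(len(s))]@c["R"].T
def plane(c,uv,z):
    r=ray(c,uv); t=(z-c["e"][2])/r[:,2]; return (c["e"]+r*t[:,None])[:,:2]
def proj(c,P):
    P=np.atleast_2d(P); q=(P-c["e"])@c["R"]; s=q[:,:2]/q[:,2:]
    return s*(1+c["k"]*(s**2).sum(1,keepdims=True))*c["f"]+[c["cx"],c["cy"]]
def crop(c,x,y,w,h,s,name):
    cv2.imwrite(name,cv2.resize(c["img"][y:y+h,x:x+w],None,fx=s,fy=s,interpolation=cv2.INTER_CUBIC))
E
python3 - <<'E'
from h import *
c=cam("top")
crop(c,180,190,160,120,5,"pics/a.png"); crop(c,370,180,160,120,5,"pics/b.png")
for n,p,z in [("edge",[[140,314],[600,314]],0),("block",[[193,243],[222,246],[218,280],[191,277]],.01),("dish",[[445,189]],.01),("timer",[[272,173]],.02)]: print(n,plane(c,p,z).round(3).tolist())
s=cam("scene"); print(plane(s,[[421,316]],0.01), plane(s,[[312,326]],0.02))
E
```

```text
edge [[0.307, 0.409], [0.303, -0.701]]
block [[0.479, 0.28], [0.471, 0.209], [0.389, 0.219], [0.396, 0.284]]
dish [[0.607, -0.334]]
timer [[0.647, 0.087]]
[[0.43636753 0.24777691]] [[0.64826038 0.08829442]]
```

View pics/a.png

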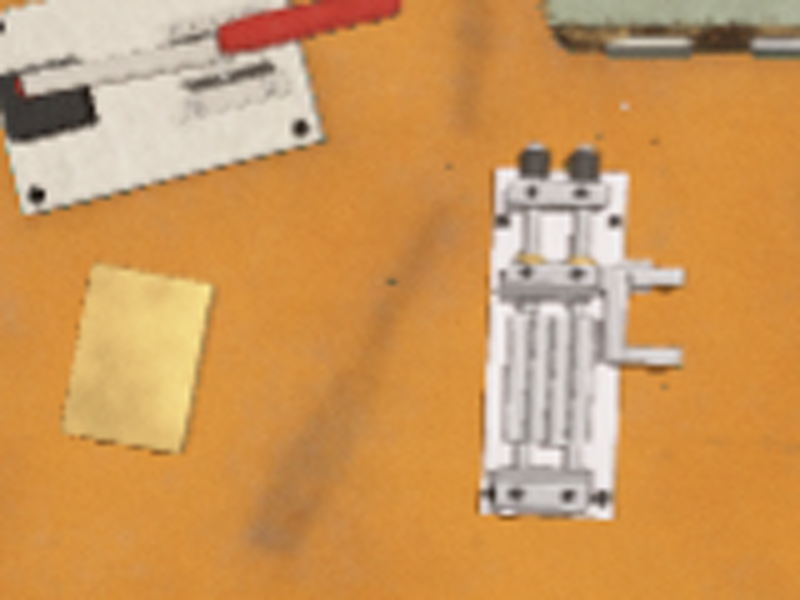

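View pics/b.png

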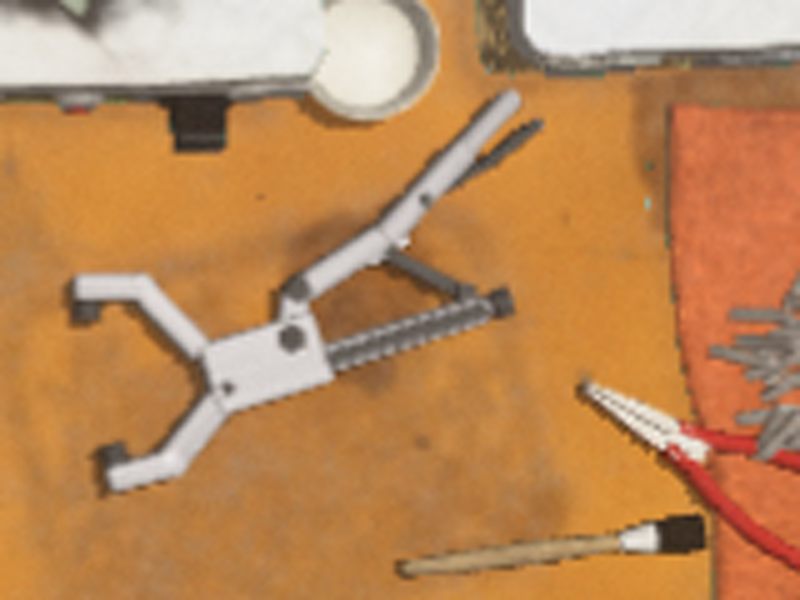

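Run:
```python
from h import *
c=cam("top")
print(plane(c,[[423.6,252.4],[370+225/5,180+412/5],[370+332/5,180+378/5],[370+320/5,180+315/5],[370+205/5,180+350/5],[370+535/5,180+125/5]],.02).round(4))
def P(q,z): return plane(c,[[180+a/5,190+b/5] for a,b in q],z).round(4)
print(P([(480,515),(497,170),(628,175),(612,520)],.008)); print(P([(95,265),(213,287),(183,453),(63,430)],.01))
```

```text
[[ 0.4529 -0.2778]
 [ 0.429  -0.2569]
 [ 0.4451 -0.3083]
 [ 0.4754 -0.303 ]
 [ 0.4588 -0.2477]
 [ 0.5664 -0.4074]]
[[0.3566 0.0785]
 [0.5241 0.0701]
 [0.5213 0.0062]
 [0.3538 0.0145]]
[[0.4788 0.2652]
 [0.4677 0.2079]
 [0.3874 0.2221]
 [0.3989 0.2802]]
```

Emit:
jog_arm(
  moves=[
    [[40,40,0],[0,0,1.4],94],
    [[80,80,0],[0,0,2.8],94],
    [[120,120,0],[0,0,4.2],94],
    [[160,150,0],[0,0,5.6],94],
    [[200,180,0],[0,0,7],94],
  ],
)

```text
time_s: 0.72
ee_pos: [0.3542, -0.3687, 0.2056]
eef_rot: [3.141, 0.0, 0.99]
force: [0.3, -1.5, 0.3]
grip_width: 0.094
```

Emit:
jog_arm(
  moves=[
    [[20,20,0],[0,0,1.4],94],
    [[40,40,0],[0,0,2.8],94],
    [[50,55,0],[0,0,4.2],94],
    [[50,55,0],[0,0,5.6],94],
    [[50,55,0],[0,0,7],94],
  ],
)

```text
time_s: 1.13
ee_pos: [0.4039, -0.3143, 0.2054]
eef_rot: [-3.142, -0.0, 1.604]
force: [-0.1, 0.0, -0.4]
grip_width: 0.0936
```

Emit:
jog_arm(
  moves=[
    [[0,0,0],[0,0,1.4],94],
    [[0,0,0],[0,0,2.8],94],
    [[0,0,0],[0,0,3.2],94],
    [[0,0,0],[0,0,3.2],94],
    [[0,0,0],[0,0,3.2],94],
  ],
)

```text
time_s: 1.55
ee_pos: [0.4032, -0.3153, 0.2054]
eef_rot: [-3.142, -0.0, 1.873]
force: [0.3, 0.3, -0.8]
grip_width: 0.094
```

Run:
```python
from h import *
o=ctrl.get_obs(); print(o["time_s"],o["ee_pos"],o["eef_rot"],o["qpos"])
c=cam("wrist"); cv2.imwrite("pics/w1.png",c["img"]); np.save("w1.npy",c,allow_pickle=True)
```

```text
1.55 [ 0.40324489 -0.3153073   0.20543704] [-3.14156949e+00 -4.33429210e-05  1.87299641e+00] [-7.35184850e-01  2.15005840e-01  1.62764725e+00  2.17496083e-06
  1.29898866e+00 -1.03738552e+00]
```

View pics/w1.png

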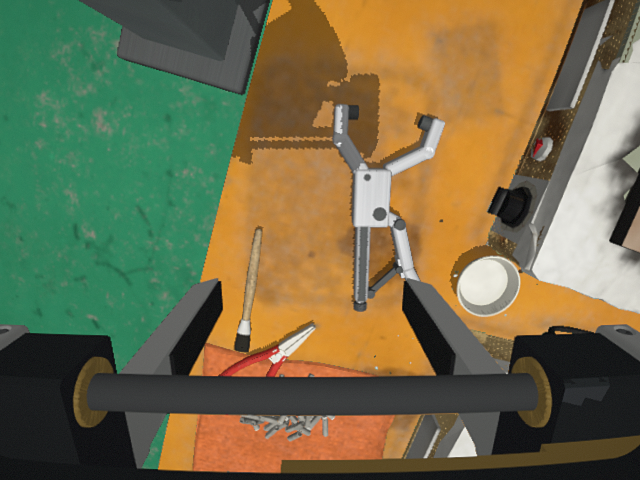

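Run:
```python
from h import *
c=np.load("w1.npy",allow_pickle=True).item()
crop(c,310,90,160,120,5,"pics/w1a.png")
crop(c,310,160,160,120,5,"pics/w1b.png")
```

```text
(no output)
```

View pics/w1a.png

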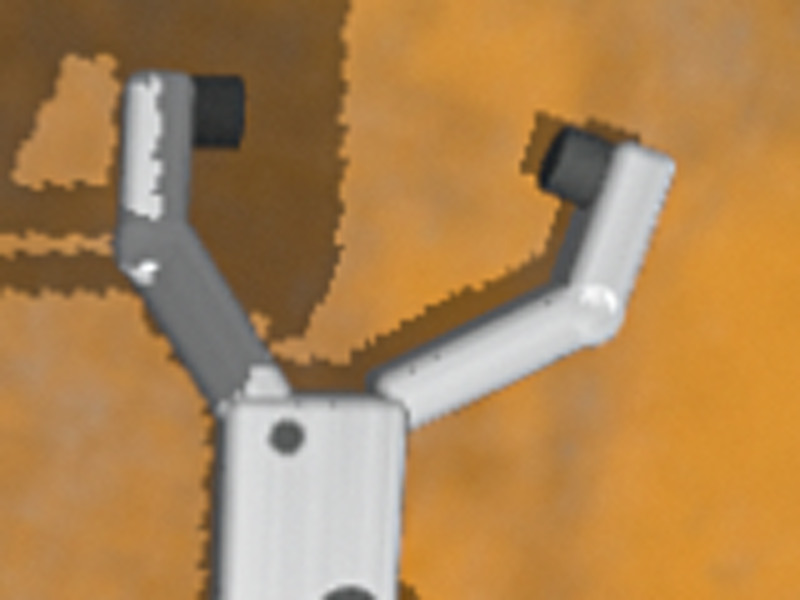

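View pics/w1b.png

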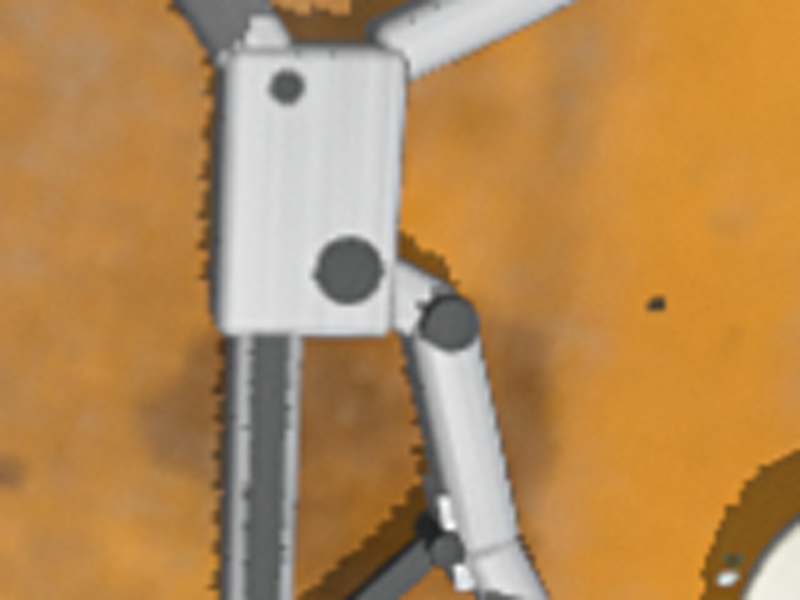

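Run:
```python
from h import *
c=np.load("w1.npy",allow_pickle=True).item()
q=np.array([(230,45),(406,48),(393,335),(220,333)])/5+[310,160]
p=plane(c,q,.02); m=p.mean(0); print(p.round(4),m)
f=(p[0]+p[1]-p[2]-p[3])/2; yaw=np.arctan2(f[1],f[0]); print("len",np.linalg.norm(f),"yaw",np.degrees(yaw), "wid",np.linalg.norm(p[0]-p[1]))
pads=np.array([(243,75),(243,148),(565,125),(540,190)])/5+[310,90]
pp=plane(c,pads,.016); R=np.array([[np.cos(yaw),np.sin(yaw)],[-np.sin(yaw),np.cos(yaw)]])
print((pp-m)@R.T)
```

```text
[[ 0.4282 -0.2544]
 [ 0.461  -0.2446]
 [ 0.4783 -0.299 ]
 [ 0.4448 -0.309 ]] [ 0.45307953 -0.27671909]
len 0.057071801425572465 yaw 107.26112690899924 wid 0.034239058190904094
[[ 0.08829624  0.01574711]
 [ 0.07497618  0.0154024 ]
 [ 0.07991057 -0.04608321]
 [ 0.06781193 -0.04198041]]
```

Emit:
jog_arm(
  moves=[
    [[25,25,-20],[0,0,0],60],
    [[47,47,-40],[0,0,0],60],
    [[47,47,-80],[0,0,0],60],
    [[47,47,-110],[0,0,0],60],
    [[47,47,-110],[0,0,0],60],
  ],
)

```text
time_s: 2.02
ee_pos: [0.4481, -0.2663, 0.0902]
eef_rot: [-3.136, -0.007, 1.874]
force: [-1.0, 0.6, -0.9]
grip_width: 0.0647
```

Run:
```python
from h import *
o=ctrl.get_obs(); print(o["time_s"],o["ee_pos"],o["eef_rot"],o["grip_width"])
c=cam("wrist"); cv2.imwrite("pics/w2.png",c["img"]); np.save("w2.npy",c,allow_pickle=True)
```

```text
2.0167 [ 0.44814082 -0.26634898  0.0901752 ] [-3.13624811 -0.00683624  1.87415953] 0.0646505478443446
```

View pics/w2.png

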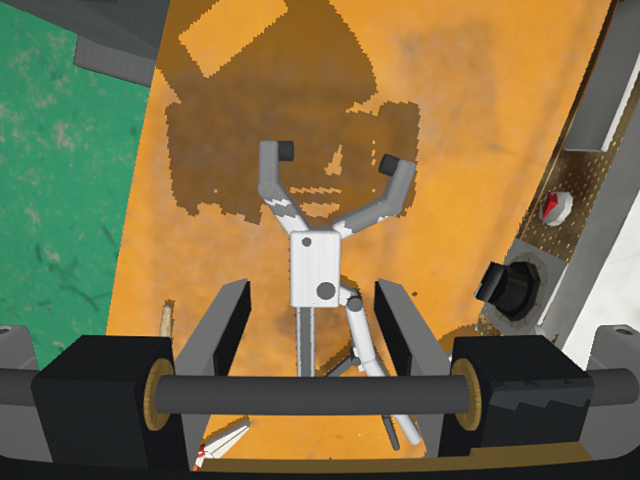

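Emit:
jog_arm(
  moves=[
    [[2,-1,-35],[0,0,0],54],
    [[2,-1,-65],[0,0,0],54],
    [[2,-1,-85],[0,0,0],54],
    [[2,-1,-86],[0,0,0],54],
    [[2,-1,-86],[0,0,0],50],
  ],
)

```text
time_s: 2.48
ee_pos: [0.4528, -0.27, 0.011]
eef_rot: [3.141, 0.001, 1.874]
force: [-0.0, 0.9, 0.1]
grip_width: 0.0509
```

Emit:
jog_arm(
  moves=[
    [[0,0,0],[0,0,0],30],
    [[0,0,0],[0,0,0],25],
    [[0,0,0],[0,0,0],25],
    [[0,0,0],[0,0,0],25],
    [[0,0,0],[0,0,0],25],
  ],
  squeeze=45,
)

```text
time_s: 2.9
ee_pos: [0.453, -0.27, 0.0114]
eef_rot: [3.14, 0.002, 1.874]
force: [-3.3, 0.6, 10.4]
grip_width: 0.0356
```

Emit:
jog_arm(
  moves=[
    [[0,0,0],[0,0,0],44],
    [[-1,1,-4],[0,0,0],44],
    [[-1,1,-7],[0,0,0],44],
    [[-1,1,-7],[0,0,0],25],
    [[-1,1,-7],[0,0,0],25],
  ],
  squeeze=45,
)

```text
time_s: 3.32
ee_pos: [0.4512, -0.2682, 0.0022]
eef_rot: [-3.141, -0.0, 1.875]
force: [0.6, 0.6, -2.9]
grip_width: 0.0354
```

Emit:
jog_arm(
  moves=[
    [[0,0,0],[0,0,0],25],
    [[0,0,0],[0,0,0],25],
  ],
)

```text
time_s: 3.48
ee_pos: [0.4511, -0.2682, 0.0022]
eef_rot: [-3.141, -0.0, 1.875]
force: [0.4, -0.8, -3.5]
grip_width: 0.0354
```

Emit:
jog_arm(
  moves=[
    [[0,0,20],[0,0,0],25],
    [[-5,25,40],[0,0,-0.8],25],
    [[-10,55,50],[0,0,-1.8],25],
    [[-15,85,50],[0,0,-2.8],25],
    [[-20,110,50],[0,0,-3.6],25],
  ],
)

```text
time_s: 3.9
ee_pos: [0.4307, -0.1568, 0.0528]
eef_rot: [3.141, -0.0, 1.556]
force: [0.5, -0.1, -3.8]
grip_width: 0.0356
```

Emit:
jog_arm(
  moves=[
    [[0,10,0],[0,0,-0.45],25],
    [[0,18,0],[0,0,-0.45],25],
    [[0,18,0],[0,0,-0.45],25],
    [[0,18,0],[0,0,-0.45],25],
  ],
)

```text
time_s: 4.23
ee_pos: [0.4314, -0.1405, 0.0524]
eef_rot: [3.142, 0.0, 1.523]
force: [0.4, -0.2, -3.4]
grip_width: 0.0355
```

Run:
```python
from h import *
o=ctrl.get_obs(); print(o["time_s"],o["ee_pos"],o["eef_rot"],o["grip_width"])
c=cam("wrist"); cv2.imwrite("pics/w3.png",c["img"]); np.save("w3.npy",c,allow_pickle=True)
c=cam("scene"); crop(c,200,130,220,165,3.6,"pics/s3.png")
```

```text
4.2333 [ 0.43143614 -0.14054549  0.05241488] [3.14157869e+00 9.13021174e-05 1.52327958e+00] 0.03554237437689486
```

View pics/w3.png

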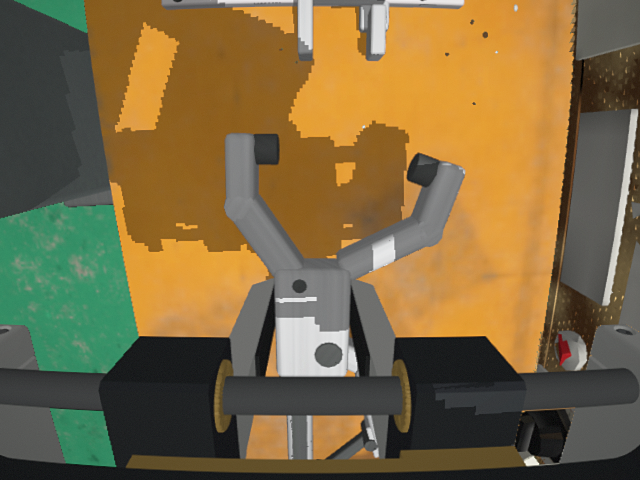

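View pics/s3.png

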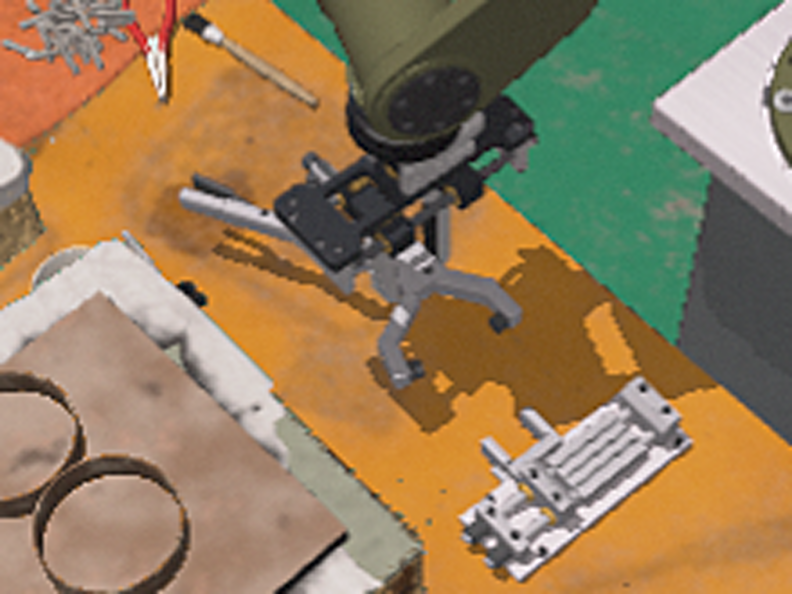

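Run:
```python
from h import *
c=np.load("w3.npy",allow_pickle=True).item()
crop(c,210,0,260,195,3,"pics/w3a.png")
```

```text
(no output)
```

View pics/w3a.png

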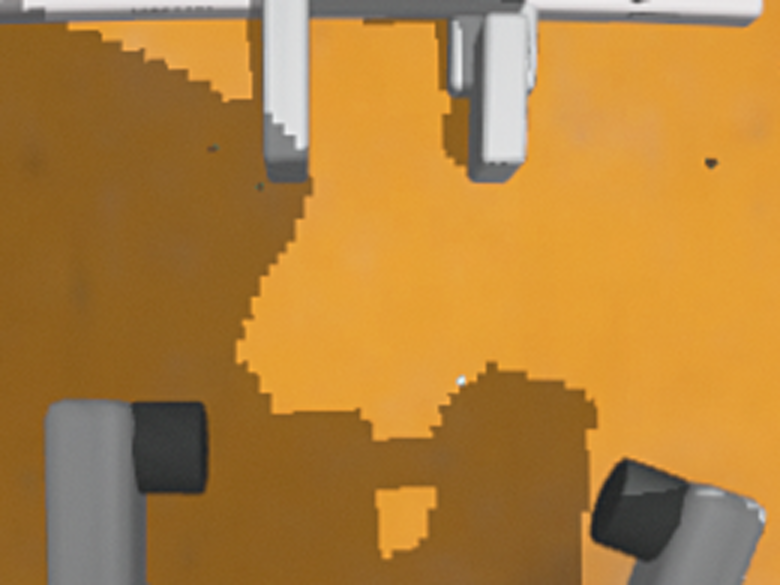

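Run:
```python
from h import *
c=np.load("w3.npy",allow_pickle=True).item()
def P(q,z): return plane(c,np.array(q)/3+[210,0],z)
t=P([(266,151),(308,150),(484,162),(525,161),(264,30),(308,30),(484,20),(526,20)],.022); print(t.round(4))
a=(t[0]+t[3])/2; d=t[3]-t[0]; 
print("tip mid",a,"over",np.linalg.norm(d[:1]))
e=P([(30,20),(250,17)],0.008);e2=P([(540,15),(760,20)],.008);print("edge",e,e2,np.degrees(np.arctan2(*(e2[1]-e[0])[::-1])))
for z in (.06,.066): 
  f=P([(207,403),(207,492),(622,460),(592,535)],z); print(f.round(4))
```

```text
[[ 0.4302 -0.0172]
 [ 0.4375 -0.0174]
 [ 0.4681 -0.0206]
 [ 0.4753 -0.0207]
 [ 0.4309  0.0026]
 [ 0.4384  0.0022]
 [ 0.4686  0.0026]
 [ 0.4759  0.0024]]
tip mid [ 0.45272518 -0.01892493] over 0.04514861032226458
edge [[0.38784742 0.01150402]
 [0.42817989 0.00942564]] [[0.48117631 0.00765353]
 [0.52229504 0.00617545]] -2.269615339415722
[[ 0.4203 -0.0603]
 [ 0.4194 -0.0734]
 [ 0.4824 -0.0715]
 [ 0.478  -0.0826]]
[[ 0.4208 -0.0605]
 [ 0.4199 -0.0731]
 [ 0.4808 -0.0712]
 [ 0.4765 -0.082 ]]
```

Emit:
jog_arm(
  moves=[
    [[2,25,0],[0,0,0],25],
    [[5,50,0],[0,0,0],25],
    [[6,61,0],[0,0,0],25],
    [[6,61,0],[0,0,0],25],
  ],
)

```text
time_s: 4.67
ee_pos: [0.4374, -0.0783, 0.0524]
eef_rot: [-3.141, -0.0, 1.523]
force: [0.1, -1.4, -4.6]
grip_width: 0.0356
```

Run:
```python
from h import *
o=ctrl.get_obs(); print(o["time_s"],o["ee_pos"],o["eef_rot"],o["grip_width"])
c=cam("wrist"); crop(c,180,30,320,240,2.5,"pics/w4.png"); np.save("w4.npy",c,allow_pickle=True)
```

```text
4.6667 [ 0.4374344  -0.07834066  0.05236875] [-3.14141509e+00 -1.75339059e-04  1.52320425e+00] 0.035621587440183546
```

View pics/w4.png

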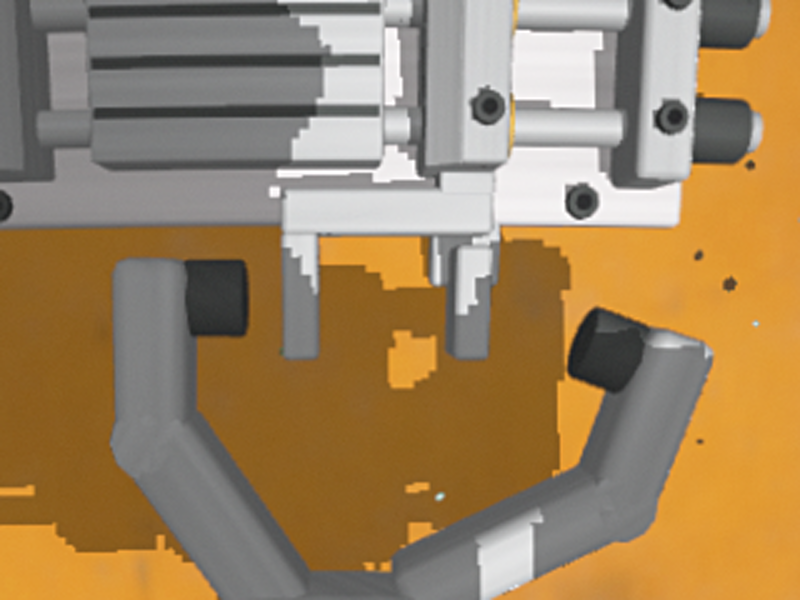

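Run:
```python
from h import *
c=np.load("w4.npy",allow_pickle=True).item()
def P(q,z): return plane(c,np.array(q)/2.5+[180,30],z).round(4)
print("tang",P([(283,350),(318,350),(453,350),(489,350),(285,240),(492,250)],.022))
for z in (.06,.066): print("pad",P([(247,262),(247,335),(597,308),(569,372)],z))
```

```text
tang [[ 0.4296 -0.0169]
 [ 0.4374 -0.0173]
 [ 0.4675 -0.0187]
 [ 0.4755 -0.019 ]
 [ 0.4315  0.0067]
 [ 0.4764  0.0025]]
pad [[ 0.4262  0.0017]
 [ 0.4253 -0.0112]
 [ 0.4891 -0.0092]
 [ 0.4841 -0.0206]]
pad [[ 0.4267  0.0015]
 [ 0.4258 -0.0109]
 [ 0.4874 -0.009 ]
 [ 0.4826 -0.02  ]]
```

Emit:
jog_arm(
  moves=[
    [[0,0,-15],[0,0,0],25],
    [[0,0,-30],[0,0,0],25],
    [[0,0,-42],[0,0,0],25],
    [[0,0,-48],[0,0,0],25],
    [[0,0,-50],[0,0,0],25],
  ],
)

```text
time_s: 5.13
ee_pos: [0.4368, -0.0801, 0.0018]
eef_rot: [-3.14, -0.0, 1.521]
force: [-6.4, 0.8, 10.1]
grip_width: 0.0352
```

Run:
```python
from h import *
o=ctrl.get_obs(); print(o["time_s"],o["ee_pos"],o["eef_rot"],o["force"],o["grip_width"])
c=cam("wrist"); crop(c,180,50,320,240,2.5,"pics/w5.png"); np.save("w5.npy",c,allow_pickle=True)
```

```text
5.1333 [ 0.43684812 -0.08014616  0.0018089 ] [-3.14006778e+00 -9.41372037e-05  1.52069837e+00] [-6.41846918  0.77290462 10.116175  ] 0.035232999575864545
```

View pics/w5.png

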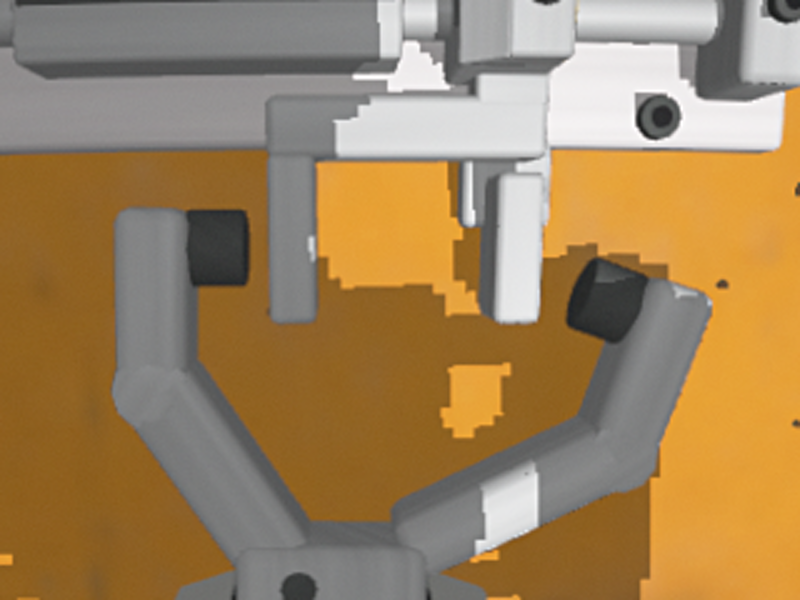

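Emit:
jog_arm(
  moves=[
    [[1,0,1],[0,0,0],25],
    [[3,0,1],[0,0,0],25],
    [[3,0,1],[0,0,0],25],
    [[3,0,1],[0,0,0],50],
    [[3,0,2],[0,0,0],54],
  ],
)

```text
time_s: 5.6
ee_pos: [0.4406, -0.0794, 0.0048]
eef_rot: [3.141, 0.0, 1.522]
force: [-0.3, 0.1, 0.3]
grip_width: 0.0456
```

Emit:
jog_arm(
  moves=[
    [[0,0,10],[0,0,0],54],
    [[0,0,40],[0,0,0],70],
    [[0,0,80],[0,0,0],90],
    [[0,-30,100],[0,0,0],94],
    [[0,-60,110],[0,0,0],94],
  ],
)

```text
time_s: 6.02
ee_pos: [0.4415, -0.1398, 0.1189]
eef_rot: [3.136, 0.002, 1.524]
force: [-0.4, -0.2, -0.3]
grip_width: 0.0773
```

Emit:
jog_arm(
  moves=[
    [[0,-40,10],[0,0,0],94],
    [[0,-60,10],[0,0,0],94],
    [[0,-60,10],[0,0,0],94],
    [[0,-60,10],[0,0,0],94],
  ],
)

```text
time_s: 6.35
ee_pos: [0.4401, -0.1999, 0.1252]
eef_rot: [3.141, 0.0, 1.52]
force: [1.2, 0.8, -0.7]
grip_width: 0.0942
```

Run:
```python
from h import *
o=ctrl.get_obs(); print(o["time_s"],o["ee_pos"],o["eef_rot"],o["force"],o["grip_width"])
c=cam("wrist"); cv2.imwrite("pics/w6.png",c["img"]); np.save("w6.npy",c,allow_pickle=True)
```

```text
6.35 [ 0.44008161 -0.19992008  0.12516089] [3.14096974e+00 2.48237209e-04 1.51950655e+00] [ 1.20794452  0.82276543 -0.65866645] 0.09420540324072335
```

View pics/w6.png

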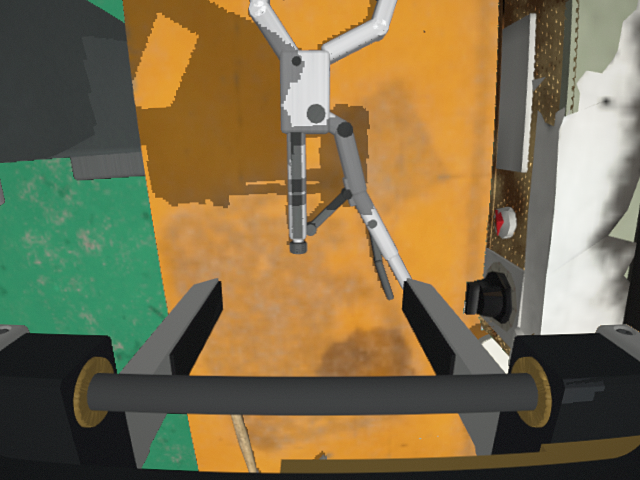

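Run:
```python
from h import *
c=np.load("w6.npy",allow_pickle=True).item()
p=plane(c,[(282,52),(329,52),(329,131),(281,131)],.02); m=p.mean(0); f=(p[0]+p[1]-p[2]-p[3])/2
print(p.round(4),m,np.linalg.norm(f),np.degrees(np.arctan2(f[1],f[0])))
u=f/np.linalg.norm(f); print("squeeze",m-u*.079)
print("handles at", plane(c,[(289,200),(305,200),(345,200),(367,200),(289,215),(305,215),(350,212),(375,212)],.018).round(4))
for y in (0,33,-33):
  v=np.array([-u[1],u[0]]); print(y,proj(c,np.r_[m-u*.079+v*y/1000,.018]))
crop(c,230,40,260,280,2.5,"pics/w6a.png")
crop(c,250,130,200,150,4,"pics/w6a.png")
```

```text
[[ 0.4258 -0.0603]
 [ 0.4591 -0.0621]
 [ 0.4567 -0.1167]
 [ 0.4214 -0.1148]] [ 0.44075629 -0.08846958] 0.05468468379627661 86.42918108760522
squeeze [ 0.435836   -0.16731621]
handles at [[ 0.4237 -0.1667]
 [ 0.4361 -0.1673]
 [ 0.4671 -0.1689]
 [ 0.4841 -0.1698]
 [ 0.4229 -0.1784]
 [ 0.4354 -0.1791]
 [ 0.4707 -0.1785]
 [ 0.4903 -0.1795]]
0 [[304.65251214 200.02433817]]
33 [[262.09091506 199.65606013]]
-33 [[347.23288692 200.48294961]]
```

View pics/w6a.png

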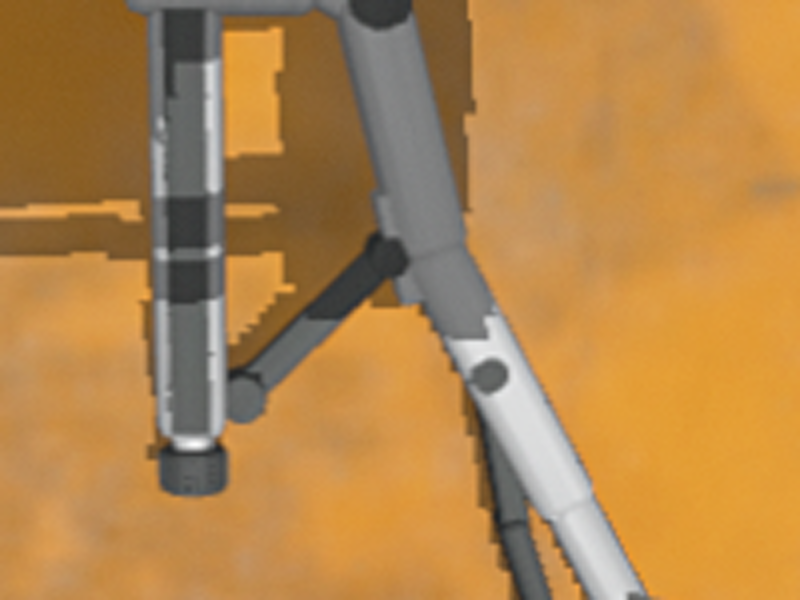

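Emit:
jog_arm(
  moves=[
    [[15,33,-20],[0,0,0],94],
    [[15,33,-55],[0,0,0],94],
    [[15,33,-90],[0,0,0],94],
    [[15,33,-115],[0,0,0],94],
    [[15,33,-118],[0,0,0],94],
  ],
)

```text
time_s: 6.82
ee_pos: [0.4531, -0.164, 0.0029]
eef_rot: [-3.135, -0.002, 1.523]
force: [0.2, 0.4, -0.2]
grip_width: 0.0938
```

Emit:
jog_arm(
  moves=[
    [[0,0,0],[0,0,0],72],
    [[0,0,0],[0,0,0],68],
    [[0,0,0],[0,0,0],64],
    [[0,0,0],[0,0,0],64],
  ],
  squeeze=25,
)

```text
time_s: 7.15
ee_pos: [0.4561, -0.1666, 0.008]
eef_rot: [3.139, 0.001, 1.521]
force: [1.0, 0.5, -0.2]
grip_width: 0.0705
```

Emit:
jog_arm(
  moves=[
    [[0,0,-1],[0,0,0],62],
    [[0,0,-1],[0,0,0],58],
    [[0,0,-1],[0,0,0],55],
    [[0,0,-1],[0,0,0],52],
    [[0,0,-1],[0,0,0],52],
  ],
  squeeze=25,
)

```text
time_s: 7.57
ee_pos: [0.4564, -0.1672, 0.0072]
eef_rot: [3.138, 0.002, 1.521]
force: [-0.2, -2.0, 9.8]
grip_width: 0.0525
```

Run:
```python
from h import *
o=ctrl.get_obs(); print(o["time_s"],o["ee_pos"],o["force"],o["moment"],o["grip_width"])
c=cam("wrist"); cv2.imwrite("pics/w7.png",c["img"])
```

```text
7.5667 [ 0.45643244 -0.16724792  0.00716652] [-0.21780409 -1.99673257  9.82434599] [-0.73292132  0.04109609 -0.00623433] 0.052510420323566065
```

View pics/w7.png

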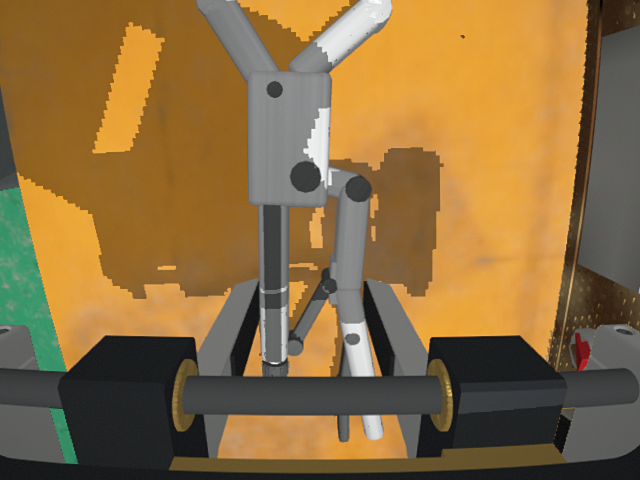

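Emit:
jog_arm(
  moves=[
    [[0,0,1],[0,0,0],48],
    [[0,0,1],[0,0,0],44],
    [[0,0,1],[0,0,0],41],
    [[0,0,1],[0,0,0],38],
    [[0,0,1],[0,0,0],36],
  ],
  squeeze=28,
)

```text
time_s: 8.03
ee_pos: [0.455, -0.1663, 0.0066]
eef_rot: [-3.141, -0.0, 1.522]
force: [-4.9, -1.2, 6.7]
grip_width: 0.04
```

Emit:
jog_arm(
  moves=[
    [[0,0,0],[0,0,0],36],
    [[0,0,0],[0,0,0],36],
    [[0,0,0],[0,0,0],36],
  ],
)

```text
time_s: 8.28
ee_pos: [0.455, -0.1663, 0.0066]
eef_rot: [-3.141, -0.0, 1.522]
force: [-5.1, -1.0, 6.4]
grip_width: 0.0401
```

Run:
```python
from h import *
o=ctrl.get_obs(); print(o["time_s"],o["ee_pos"],o["force"],o["moment"],o["grip_width"])
c=cam("wrist"); cv2.imwrite("pics/w8.png",c["img"])
c=cam("top"); crop(c,250,190,200,150,4,"pics/t8.png")
```

```text
8.2833 [ 0.45499201 -0.16626739  0.00661942] [-5.05717126 -1.02467843  6.41645913] [-0.24304081  0.97171676  0.15417167] 0.040067578938932154
```

View pics/w8.png

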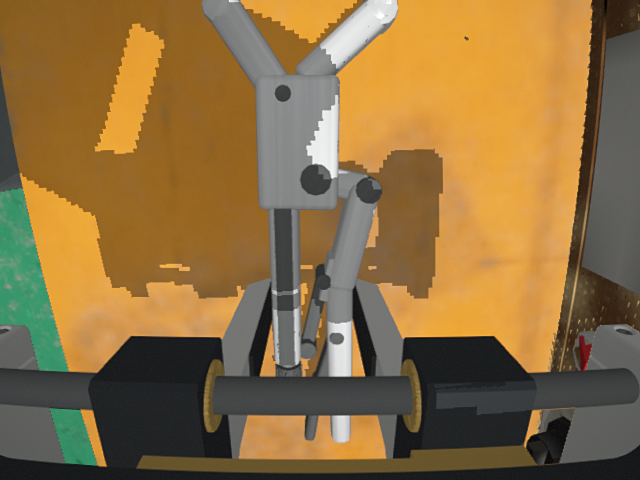

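View pics/t8.png

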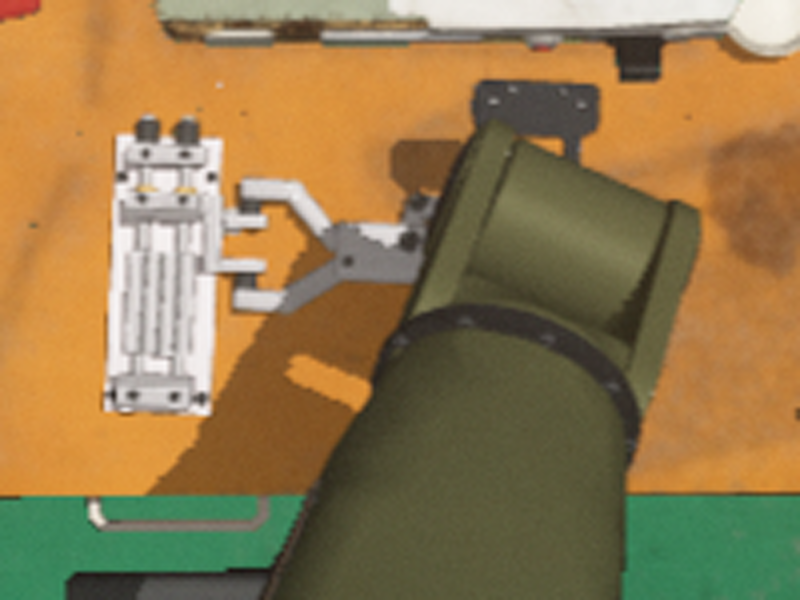

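Emit:
jog_arm(
  moves=[
    [[0,0,0],[0,0,0],34],
    [[0,0,0],[0,0,0],34],
    [[0,0,0],[0,0,0],34],
  ],
  squeeze=40,
)

```text
time_s: 8.63
ee_pos: [0.455, -0.1663, 0.0066]
eef_rot: [-3.141, 0.0, 1.522]
force: [-4.6, -0.9, 4.9]
grip_width: 0.0392
```

Emit:
jog_arm(
  moves=[
    [[0,0,0],[0,0,0],45],
    [[0,0,0],[0,0,0],60],
    [[0,0,0],[0,0,0],70],
    [[0,0,20],[0,0,0],80],
  ],
)

```text
time_s: 8.97
ee_pos: [0.4537, -0.1655, 0.024]
eef_rot: [-3.137, -0.002, 1.521]
force: [-0.6, 0.2, 0.7]
grip_width: 0.0614
```

Emit:
jog_arm(
  moves=[
    [[0,0,40],[0,0,0],90],
    [[0,-20,80],[0,0,0],94],
    [[0,-60,110],[0,0,0],94],
    [[0,-70,110],[0,0,0],94],
    [[0,-70,110],[0,0,0],94],
  ],
)

```text
time_s: 9.38
ee_pos: [0.456, -0.2394, 0.1388]
eef_rot: [3.137, 0.002, 1.519]
force: [0.2, -0.3, 0.1]
grip_width: 0.093
```

Run:
```python
from h import *
o=ctrl.get_obs(); print(o["time_s"],o["ee_pos"],o["eef_rot"],o["force"],o["grip_width"])
c=cam("wrist"); cv2.imwrite("pics/w9.png",c["img"]); np.save("w9.npy",c,allow_pickle=True)
c=cam("top"); crop(c,250,190,200,150,4,"pics/t9.png"); np.save("t9.npy",c,allow_pickle=True)
```

```text
9.3833 [ 0.45603841 -0.23935457  0.13882803] [3.13749721e+00 2.41846583e-03 1.51914795e+00] [ 0.16525805 -0.32555585  0.07050933] 0.09295476705348463
```

View pics/w9.png

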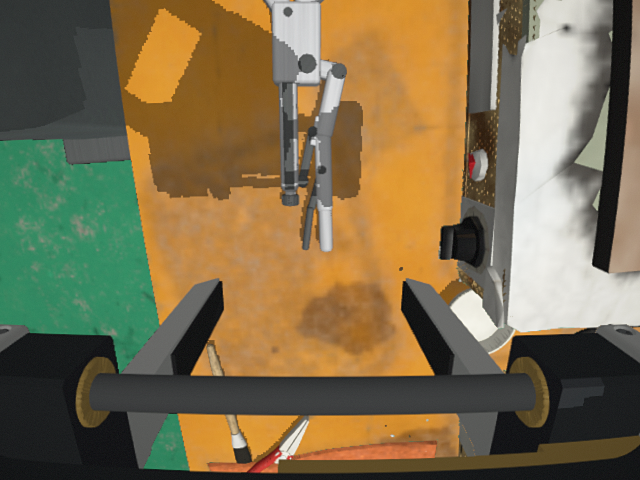

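View pics/t9.png

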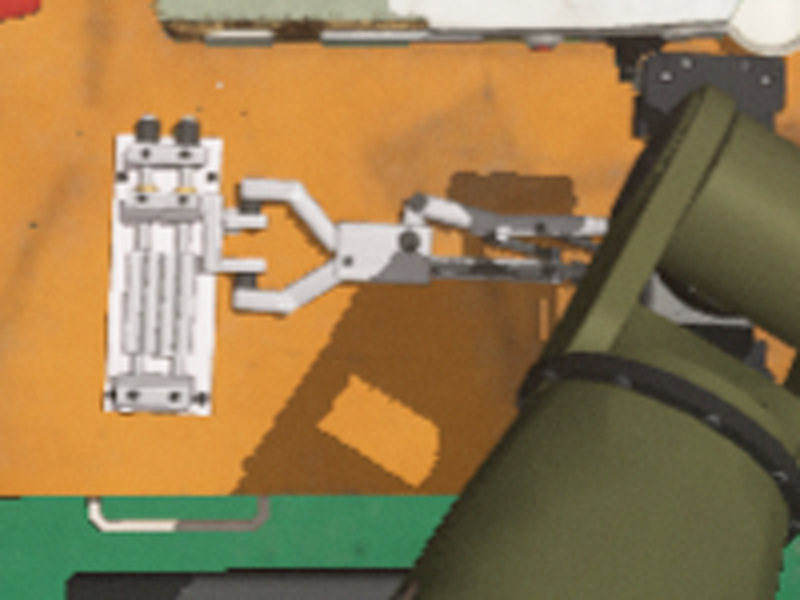

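Emit:
jog_arm(
  moves=[
    [[0,40,5],[0,0,1.4],94],
    [[0,80,10],[0,0,2.8],94],
    [[0,120,10],[0,0,4.2],94],
    [[0,160,10],[0,0,5.6],94],
    [[0,200,10],[0,0,7],94],
  ],
)

```text
time_s: 9.9
ee_pos: [0.4541, -0.0335, 0.1455]
eef_rot: [-3.14, -0.001, 2.139]
force: [0.0, 0.0, 0.7]
grip_width: 0.094
```

Emit:
jog_arm(
  moves=[
    [[0,40,0],[0,0,1.4],94],
    [[0,80,0],[0,0,2.8],94],
    [[0,120,0],[0,0,4.2],94],
    [[0,160,0],[0,0,5.6],94],
    [[0,200,0],[0,0,7],94],
  ],
)

```text
time_s: 10.32
ee_pos: [0.4536, 0.1665, 0.1454]
eef_rot: [-3.141, -0.002, 2.75]
force: [0.3, -0.6, -0.7]
grip_width: 0.0939
```

Emit:
jog_arm(
  moves=[
    [[5,40,0],[0,0,1.3],94],
    [[15,75,0],[0,0,2.4],94],
    [[15,75,0],[0,0,2.4],94],
    [[15,75,0],[0,0,2.4],94],
  ],
)

```text
time_s: 10.65
ee_pos: [0.4688, 0.2404, 0.1449]
eef_rot: [-3.14, -0.002, 2.956]
force: [-0.3, -0.4, 0.6]
grip_width: 0.094
```

Run:
```python
from h import *
o=ctrl.get_obs(); print(o["time_s"],o["ee_pos"],o["eef_rot"],o["force"],o["grip_width"])
c=cam("wrist"); cv2.imwrite("pics/w10.png",c["img"]); np.save("w10.npy",c,allow_pickle=True)
hsv=cv2.cvtColor(c["img"],cv2.COLOR_BGR2HSV)
c=cam("top"); crop(c,180,190,200,150,4,"pics/t10.png"); np.save("t10.npy",c,allow_pickle=True)
```

```text
10.65 [0.46884705 0.24037493 0.14488399] [-3.14020594e+00 -2.30037936e-03  2.95557105e+00] [-0.30652542 -0.38285369  0.60039052] 0.09399065313858249
```

View pics/w10.png

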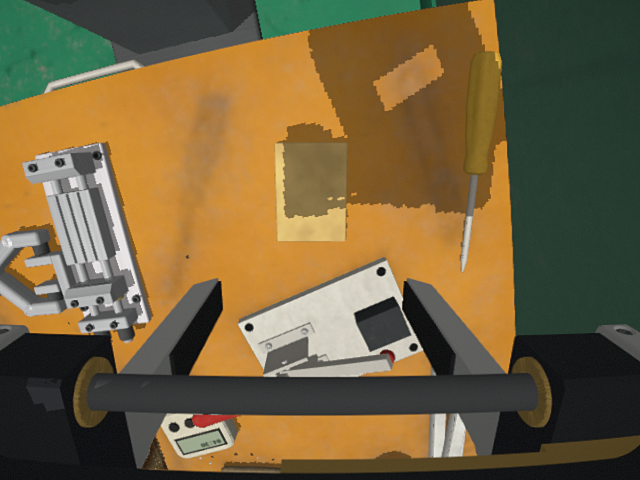

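View pics/t10.png

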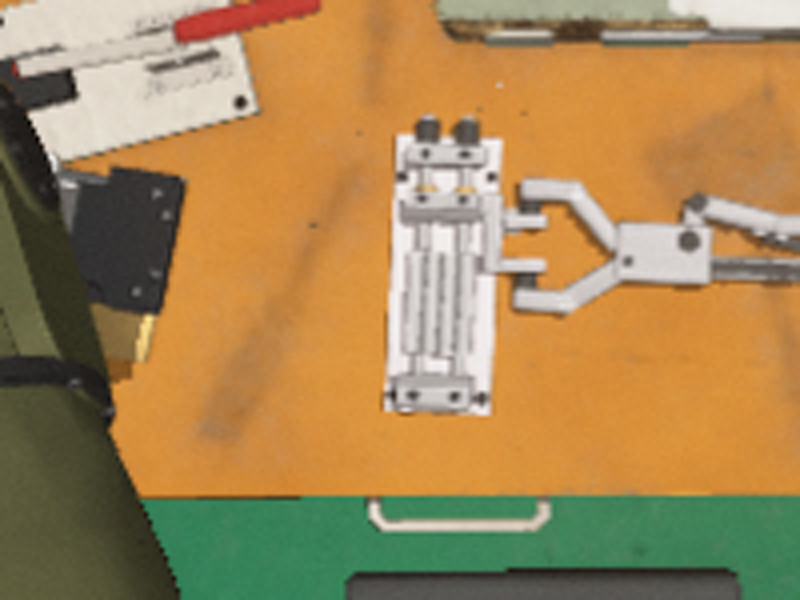

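Run:
```python
from h import *
c=np.load("w10.npy",allow_pickle=True).item()
p=plane(c,[(276,142),(347.5,142.5),(346.5,241.5),(277,241.5)],.01); m=p.mean(0); f=(p[0]+p[1]-p[2]-p[3])/2
print(p.round(4),m,np.linalg.norm(f),np.linalg.norm(p[0]-p[1]),np.degrees(np.arctan2(f[1],f[0])))
crop(c,0,130,160,220,2.7,"pics/w10a.png")
```

```text
[[0.3872 0.2247]
 [0.3985 0.2822]
 [0.4813 0.2677]
 [0.47   0.2079]] [0.43426009 0.24563182] 0.08421734222405106 0.0586379344184041 169.27999024312808
```

View pics/w10a.png

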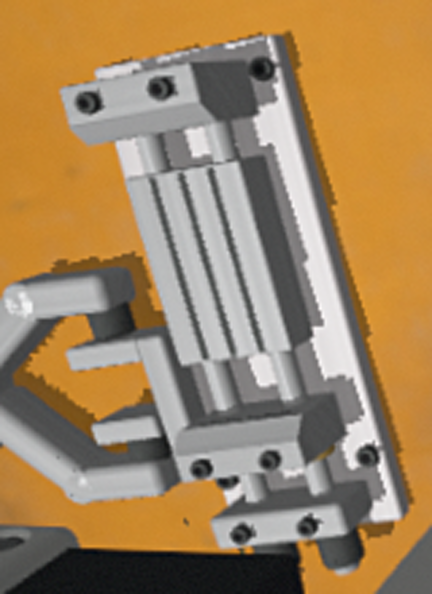

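Emit:
jog_arm(
  moves=[
    [[-20,3,-20],[0,0,0],84],
    [[-35,5,-60],[0,0,0],84],
    [[-35,5,-100],[0,0,0],84],
    [[-35,5,-130],[0,0,0],84],
    [[-35,5,-140],[0,0,0],84],
  ],
)

```text
time_s: 11.17
ee_pos: [0.4328, 0.2417, 0.0027]
eef_rot: [-3.138, -0.005, 2.95]
force: [-0.4, -0.4, -0.0]
grip_width: 0.084
```

Emit:
jog_arm(
  moves=[
    [[0,0,0],[0,0,0],60],
    [[0,0,0],[0,0,0],50],
    [[0,0,0],[0,0,0],50],
    [[0,0,0],[0,0,0],50],
    [[0,0,0],[0,0,0],50],
  ],
  squeeze=25,
)

```text
time_s: 11.58
ee_pos: [0.4364, 0.2441, 0.0082]
eef_rot: [3.14, 0.003, 2.952]
force: [0.1, -0.4, 9.0]
grip_width: 0.0598
```

Emit:
jog_arm(
  moves=[
    [[0,0,0],[0,0,0],66],
    [[-2,1,-4],[0,0,0],66],
    [[-2,1,-5],[0,0,0],66],
    [[-2,1,-5],[0,0,0],66],
    [[-2,1,-5],[0,0,0],50],
  ],
  squeeze=30,
)

```text
time_s: 12.0
ee_pos: [0.4331, 0.2447, 0.0013]
eef_rot: [-3.141, -0.0, 2.953]
force: [0.6, -0.0, 0.6]
grip_width: 0.0625
```

Emit:
jog_arm(
  moves=[
    [[0,0,0],[0,0,0],50],
    [[0,0,0],[0,0,0],50],
    [[0,0,0],[0,0,0],50],
  ],
)

```text
time_s: 12.25
ee_pos: [0.4332, 0.2447, 0.0013]
eef_rot: [-3.141, -0.0, 2.953]
force: [-0.3, 0.8, -0.4]
grip_width: 0.0605
```

Emit:
jog_arm(
  moves=[
    [[0,0,25],[0,0,0],50],
    [[0,-10,60],[0,0,0.4],50],
    [[-3,-50,80],[0,0,0.8],50],
    [[-6,-90,80],[0,0,1.2],50],
    [[-8,-130,80],[0,0,1.64],50],
  ],
)

```text
time_s: 12.67
ee_pos: [0.425, 0.1136, 0.0824]
eef_rot: [3.141, 0.002, 3.099]
force: [0.2, -0.8, -4.3]
grip_width: 0.0604
```

Emit:
jog_arm(
  moves=[
    [[0,-40,0],[0,0,0],50],
    [[0,-71,0],[0,0,0],50],
    [[0,-71,0],[0,0,0],50],
    [[0,-71,0],[0,0,0],50],
  ],
)

```text
time_s: 13.0
ee_pos: [0.4251, 0.0424, 0.0813]
eef_rot: [-3.142, -0.0, 3.093]
force: [0.2, 0.7, -2.9]
grip_width: 0.0606
```

Run:
```python
from h import *
o=ctrl.get_obs(); print(o["time_s"],o["ee_pos"],o["eef_rot"],o["force"],o["grip_width"])
c=cam("wrist"); cv2.imwrite("pics/w11.png",c["img"]); np.save("w11.npy",c,allow_pickle=True)
```

```text
13.0 [0.42506507 0.04244843 0.08133228] [-3.14157302e+00 -3.91523854e-04  3.09252396e+00] [ 0.20719747  0.67858983 -2.91770333] 0.06061204386610643
```

View pics/w11.png

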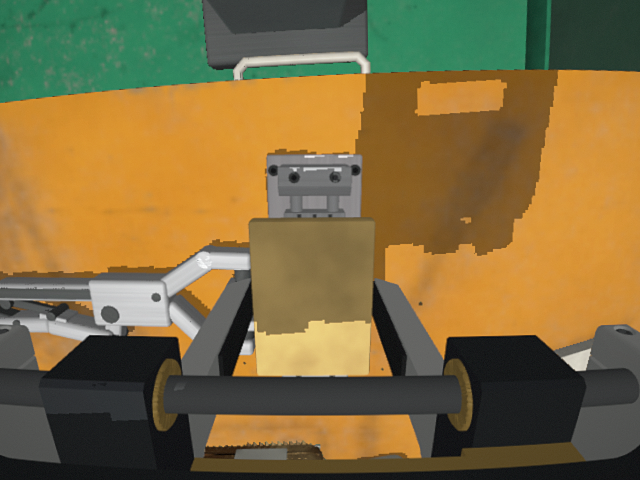

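Run:
```python
from h import *
c=np.load("w11.npy",allow_pickle=True).item()
crop(c,240,140,150,110,5.3,"pics/w11a.png")
b=plane(c,[(249,219),(375.5,219),(257,376),(369,376)],.090); print("block",b.round(4),np.linalg.norm(b[0]-b[1]))
h=plane(c,[(267,154.5),(361.5,153.5)],.008); print("base end",h,np.linalg.norm(h[0]-h[1]))
j=plane(c,[(278.5,166),(352,165),(276,194),(353,194)],.038); print("jaw",j)
```

```text
block [[0.3816 0.0143]
 [0.3846 0.0736]
 [0.4669 0.0102]
 [0.4699 0.07  ]] 0.05935982573077524
base end [[0.35462912 0.01525114]
 [0.35709421 0.07799995]] 0.06279720903632953
jaw [[0.36087929 0.02513583]
 [0.362445   0.06845072]
 [0.37734274 0.02245543]
 [0.37963653 0.06862929]]
```

View pics/w11a.png

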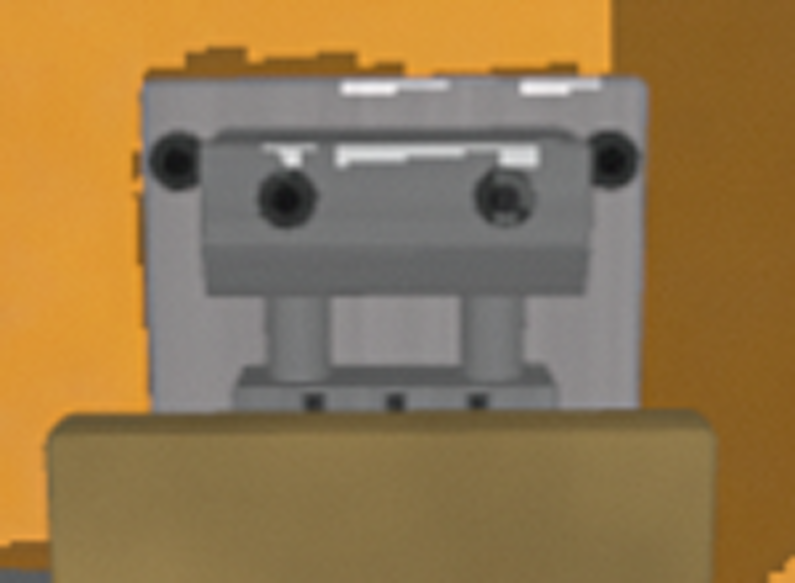

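Emit:
jog_arm(
  moves=[
    [[1,2,-15],[0,0,0.1],50],
    [[1,2,-35],[0,0,0.1],50],
    [[1,2,-48],[0,0,0.1],50],
    [[1,2,-54],[0,0,0.1],50],
    [[1,2,-54],[0,0,0.1],50],
  ],
)

```text
time_s: 13.47
ee_pos: [0.4257, 0.0465, 0.0265]
eef_rot: [-3.142, -0.002, 3.106]
force: [-0.1, -0.1, -4.1]
grip_width: 0.0611
```

Run:
```python
from h import *
o=ctrl.get_obs(); print(o["time_s"],o["ee_pos"],o["eef_rot"],o["force"],o["grip_width"])
c=cam("wrist"); cv2.imwrite("pics/w12.png",c["img"]); np.save("w12.npy",c,allow_pickle=True)
```

```text
13.4667 [0.425709   0.04654662 0.02650751] [-3.14157596e+00 -2.01434809e-03  3.10571778e+00] [-0.07307282 -0.07152001 -4.07789062] 0.061126522576125476
```

View pics/w12.png

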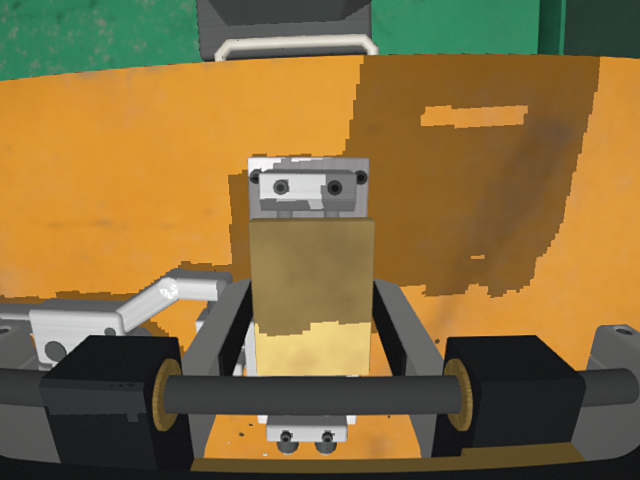

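Emit:
jog_arm(
  moves=[
    [[0.5,-1.5,-1],[0,0,0],50],
    [[0.5,-1.5,-2],[0,0,0],50],
    [[0.5,-1.5,-2],[0,0,0],50],
  ],
)

```text
time_s: 13.77
ee_pos: [0.427, 0.0442, 0.0258]
eef_rot: [3.142, 0.001, 3.104]
force: [-1.2, 0.2, -4.5]
grip_width: 0.0606
```

Emit:
jog_arm(
  moves=[
    [[0,0,0],[0,0,0],64],
    [[0,0,0],[0,0,0],70],
    [[0,0,0],[0,0,0],74],
    [[0,0,10],[0,0,0],74],
    [[0,0,30],[0,0,0],74],
  ],
)

```text
time_s: 14.18
ee_pos: [0.4258, 0.0441, 0.055]
eef_rot: [-3.141, -0.003, 3.104]
force: [-0.0, 0.3, 0.1]
grip_width: 0.0742
```

Emit:
jog_arm(
  moves=[
    [[0,0,20],[0,0,0],80],
    [[20,0,60],[0,0,0],94],
    [[40,0,80],[0,0,0],94],
    [[40,0,80],[0,0,0],94],
  ],
)

```text
time_s: 14.52
ee_pos: [0.4711, 0.0442, 0.1412]
eef_rot: [3.141, 0.009, 3.104]
force: [-0.0, -0.4, 0.4]
grip_width: 0.0933
```

Run:
```python
from h import *
o=ctrl.get_obs(); print(o["time_s"],o["ee_pos"],o["eef_rot"],o["force"],o["grip_width"])
c=cam("wrist"); cv2.imwrite("pics/w13.png",c["img"]); np.save("w13.npy",c,allow_pickle=True)
```

```text
14.5167 [0.47111063 0.04416789 0.14117797] [3.14108185 0.00937358 3.1041957 ] [-0.03224729 -0.4460068   0.35225404] 0.09326619901790123
```

View pics/w13.png

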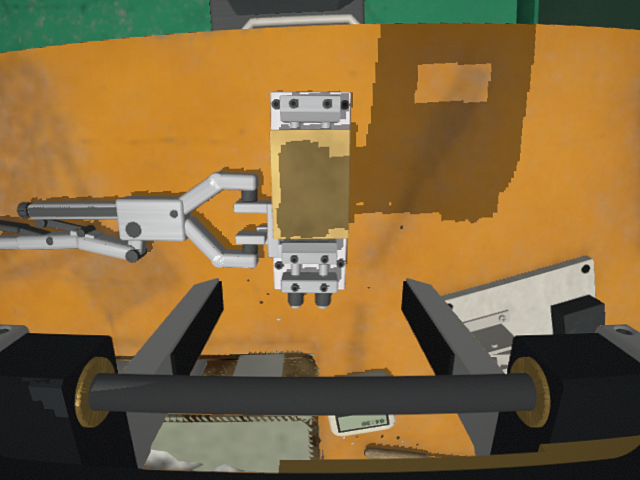

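Run:
```python
from h import *
c=np.load("w13.npy",allow_pickle=True).item()
crop(c,250,80,130,230,2.6,"pics/w13a.png")
p=plane(c,[(271,129),(350.5,129),(350.5,240),(271.5,238)],.034); m=p.mean(0); f=(p[2]+p[3]-p[0]-p[1])/2
print(p.round(4),m,np.linalg.norm(f),np.degrees(np.arctan2(f[1],f[0])))
e=plane(c,[(271.5,93),(352,91.5)],.008); print("base end",e,e.mean(0))
```

```text
[[0.3845 0.0164]
 [0.3868 0.0752]
 [0.472  0.0741]
 [0.4679 0.0113]] [0.42779607 0.04422809] 0.084347586459907 -2.0883805836270795
base end [[0.35614149 0.01573781]
 [0.35744689 0.07940589]] [0.35679419 0.04757185]
```

View pics/w13a.png

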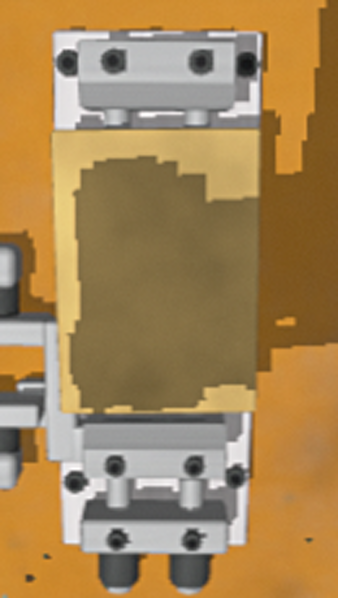

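Run:
```python
from h import *
c=np.load("w9.npy",allow_pickle=True).item()
crop(c,250,50,120,220,2.7,"pics/w9a.png")
```

```text
(no output)
```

View pics/w9a.png

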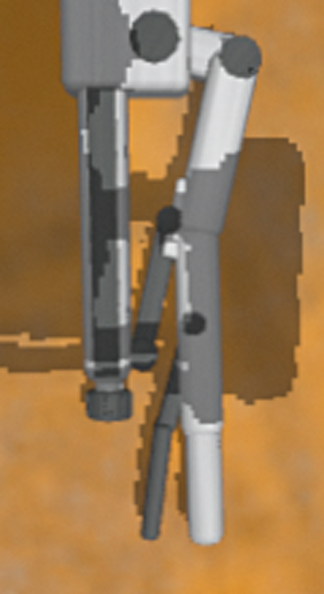

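Run:
```python
from h import *
c=np.load("w9.npy",allow_pickle=True).item()
q=np.array([(143,510),(160,510),(187,510),(222,510),(150,540),(206,543),(83,412),(108,420),(155,430),(220,430)])/2.7+[250,50]
print(plane(c,q,.018).round(4))
```

```text
[[ 0.4486 -0.2416]
 [ 0.4538 -0.2419]
 [ 0.4621 -0.2423]
 [ 0.4729 -0.2429]
 [ 0.4502 -0.2513]
 [ 0.4675 -0.2532]
 [ 0.4323 -0.2102]
 [ 0.4397 -0.213 ]
 [ 0.4536 -0.2168]
 [ 0.4733 -0.2178]]
```

Emit:
jog_arm(
  moves=[
    [[0,-30,0],[0,0,-1.4],94],
    [[0,-60,0],[0,0,-2.8],94],
    [[0,-90,0],[0,0,-4.2],94],
    [[0,-120,0],[0,0,-5.6],94],
    [[0,-150,0],[0,0,-7],80],
  ],
)

```text
time_s: 14.98
ee_pos: [0.4655, -0.1069, 0.1349]
eef_rot: [-3.141, -0.001, 2.488]
force: [1.8, 0.3, -0.1]
grip_width: 0.0898
```

Emit:
jog_arm(
  moves=[
    [[0,-30,0],[0,0,-1.4],60],
    [[0,-60,0],[0,0,-2.8],50],
    [[0,-90,0],[0,0,-4.2],44],
    [[-5,-120,0],[0,0,-5.6],44],
    [[-10,-140,0],[0,0,-7],44],
  ],
)

```text
time_s: 15.4
ee_pos: [0.4555, -0.2476, 0.1347]
eef_rot: [-3.14, -0.001, 1.876]
force: [0.7, 0.0, 0.3]
grip_width: 0.0572
```

Emit:
jog_arm(
  moves=[
    [[0,0,0],[0,0,-1.4],44],
    [[0,0,0],[0,0,-2.8],44],
    [[0,0,0],[0,0,-4.2],44],
    [[0,0,0],[0,0,-4.2],44],
    [[0,0,0],[0,0,-4.2],44],
  ],
)

```text
time_s: 15.82
ee_pos: [0.4562, -0.2454, 0.135]
eef_rot: [-3.141, -0.001, 1.52]
force: [0.2, 0.9, 0.9]
grip_width: 0.0438
```

Run:
```python
from h import *
o=ctrl.get_obs(); print(o["time_s"],o["ee_pos"],o["eef_rot"],o["force"],o["grip_width"])
c=cam("wrist"); cv2.imwrite("pics/w14.png",c["img"]); np.save("w14.npy",c,allow_pickle=True)
```

```text
15.8167 [ 0.45617989 -0.2454414   0.1349824 ] [-3.14057986e+00 -5.53893289e-04  1.52002245e+00] [0.24542756 0.89990188 0.90782219] 0.04384265687293989
```

View pics/w14.png

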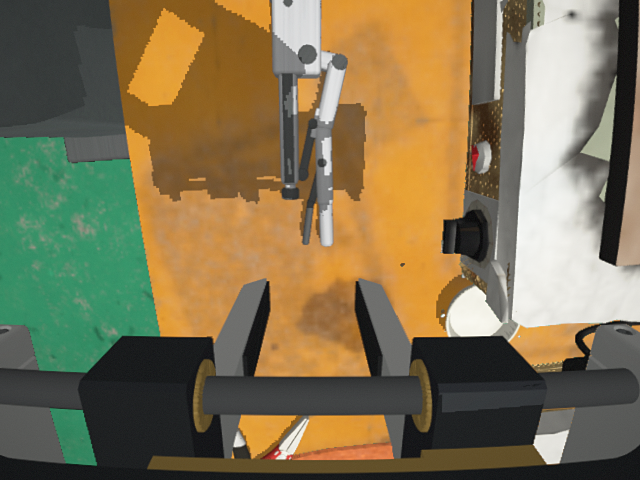

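Emit:
jog_arm(
  moves=[
    [[5,10,-35],[0,0,0],44],
    [[5,10,-70],[0,0,0],44],
    [[5,10,-95],[0,0,0],44],
    [[5,10,-110],[0,0,0],44],
    [[5,10,-120],[0,0,0],44],
  ],
)

```text
time_s: 16.28
ee_pos: [0.4608, -0.2351, 0.0134]
eef_rot: [-3.139, -0.001, 1.52]
force: [0.2, -0.1, -0.0]
grip_width: 0.0442
```

Emit:
jog_arm(
  moves=[
    [[0,0,-5],[0,0,0],44],
    [[0,0,-9],[0,0,0],44],
    [[0,0,-9],[0,0,0],40],
  ],
  squeeze=15,
)

```text
time_s: 16.53
ee_pos: [0.4619, -0.2359, 0.0065]
eef_rot: [3.141, 0.0, 1.517]
force: [0.4, 0.0, -0.1]
grip_width: 0.0411
```

Run:
```python
from h import *
o=ctrl.get_obs(); print(o["time_s"],o["ee_pos"],o["eef_rot"],o["force"],o["grip_width"])
c=cam("wrist"); cv2.imwrite("pics/w15.png",c["img"]); np.save("w15.npy",c,allow_pickle=True)
```

```text
16.5333 [ 0.46186092 -0.23587371  0.00654799] [3.14139466e+00 8.25338375e-05 1.51704021e+00] [ 0.40667489  0.04716689 -0.1341413 ] 0.04105640353680533
```

View pics/w15.png

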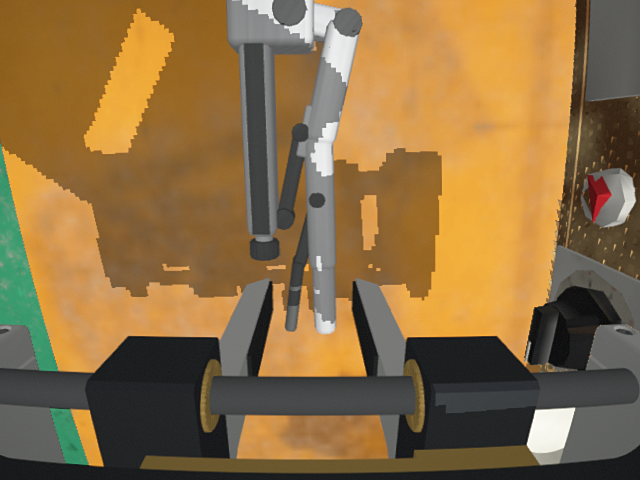

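Emit:
jog_arm(
  moves=[
    [[0,0,0],[0,0,0],28],
    [[0,0,0],[0,0,0],22],
    [[0,0,0],[0,0,0],17],
    [[0,0,0],[0,0,0],14],
    [[0,0,0],[0,0,0],13],
  ],
  squeeze=15,
)

```text
time_s: 17.0
ee_pos: [0.4624, -0.2366, 0.0071]
eef_rot: [3.14, 0.002, 1.517]
force: [1.0, -4.8, 0.9]
grip_width: 0.0142
```

Run:
```python
from h import *
o=ctrl.get_obs(); print(o["time_s"],o["ee_pos"],o["eef_rot"],o["force"],o["grip_width"])
c=cam("wrist"); cv2.imwrite("pics/w16.png",c["img"]); np.save("w16.npy",c,allow_pickle=True)
```

```text
17.0 [ 0.46236664 -0.23662207  0.00708883] [3.13977062e+00 1.76518932e-03 1.51662496e+00] [ 0.99728083 -4.83663509  0.92031888] 0.01419697680737942
```

View pics/w16.png

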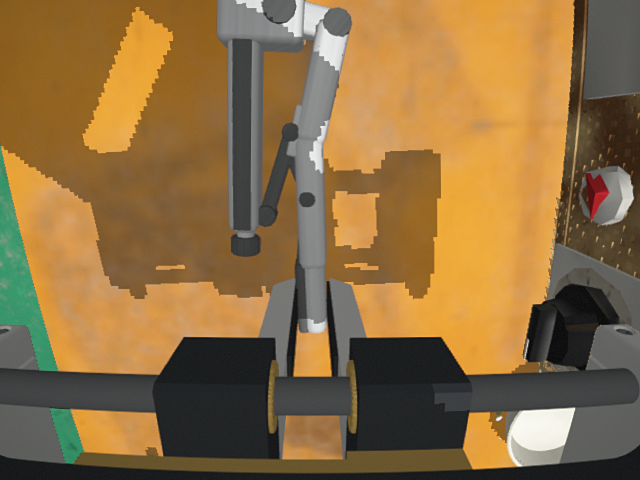

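Emit:
jog_arm(
  moves=[
    [[0,0,0],[0,0,0],20],
    [[0,0,0],[0,0,0],28],
    [[0,0,0],[0,0,0],36],
    [[0,0,0],[0,0,0],44],
    [[0,0,0],[0,0,0],50],
  ],
)

```text
time_s: 17.47
ee_pos: [0.4618, -0.2357, 0.0064]
eef_rot: [-3.142, -0.0, 1.516]
force: [0.5, 0.5, 0.3]
grip_width: 0.043
```

Emit:
jog_arm(
  moves=[
    [[0,0,0],[0,0,0],54],
    [[0,0,15],[0,0,0],56],
    [[0,0,50],[0,0,0],56],
    [[0,0,90],[0,0,0],70],
    [[0,0,120],[0,0,0],80],
  ],
)

```text
time_s: 17.88
ee_pos: [0.462, -0.2359, 0.1291]
eef_rot: [3.14, 0.001, 1.516]
force: [-0.2, 0.5, 0.3]
grip_width: 0.0659
```

Emit:
jog_arm(
  moves=[
    [[-5,40,0],[0,0,0],80],
    [[-10,80,0],[0,0,0],80],
    [[-15,100,0],[0,0,0],70],
    [[-15,100,0],[0,0,0],60],
    [[-15,100,0],[0,0,0],60],
  ],
)

```text
time_s: 18.3
ee_pos: [0.4469, -0.1353, 0.1268]
eef_rot: [3.141, 0.0, 1.518]
force: [-0.7, -0.6, 0.2]
grip_width: 0.0631
```

Run:
```python
from h import *
o=ctrl.get_obs(); print(o["time_s"],o["ee_pos"],o["eef_rot"],o["force"],o["grip_width"])
c=cam("wrist"); cv2.imwrite("pics/w17.png",c["img"]); np.save("w17.npy",c,allow_pickle=True)
```

```text
18.3 [ 0.44689374 -0.13526084  0.12677395] [3.14096252e+00 2.69113220e-04 1.51791023e+00] [-0.70309768 -0.60213418  0.17741897] 0.06313111422042335
```

View pics/w17.png

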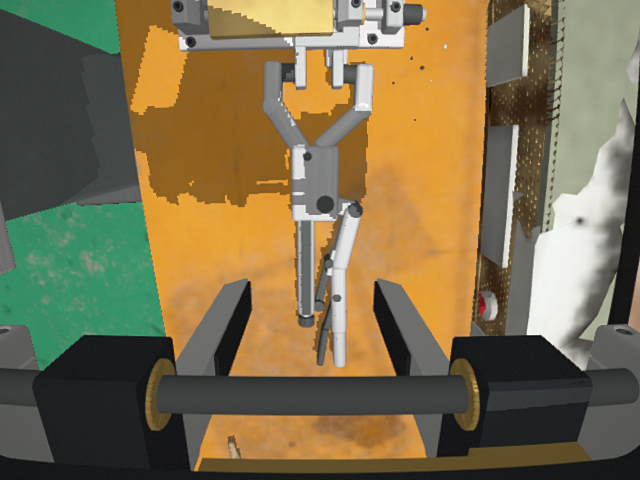

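Run:
```python
from h import *
c=np.load("w17.npy",allow_pickle=True).item()
crop(c,170,0,260,200,3,"pics/w17a.png")
c=cam("top"); crop(c,250,190,200,150,4,"pics/t17.png")
```

```text
(no output)
```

View pics/w17a.png

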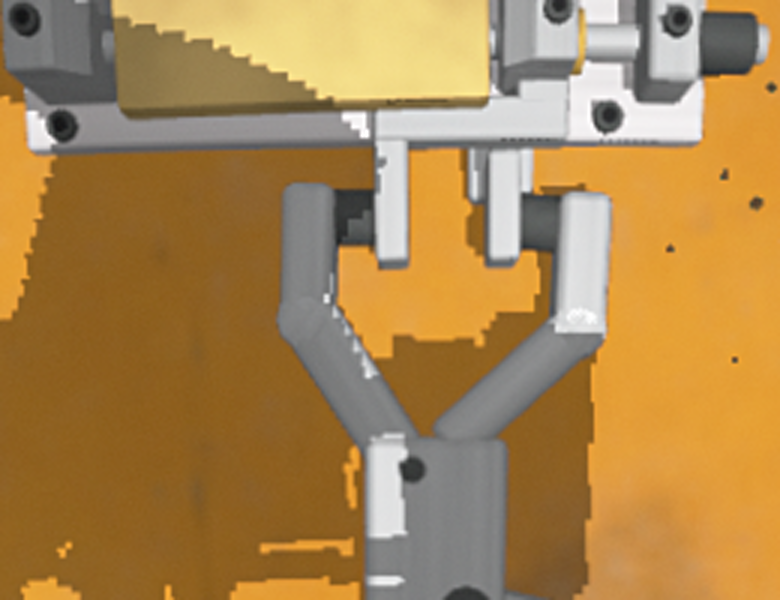

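View pics/t17.png

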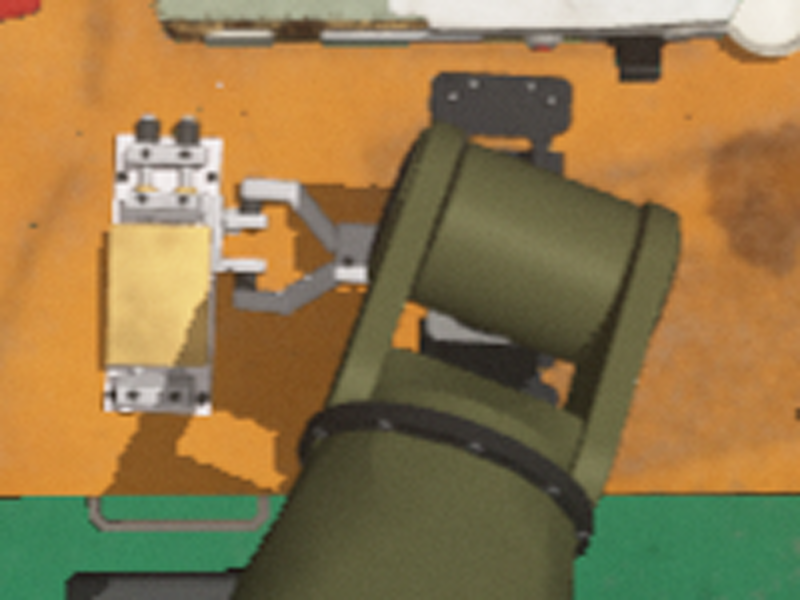

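Run:
```python
from h import *
c=np.load("w17.npy",allow_pickle=True).item()
crop(c,280,200,90,180,3.3,"pics/w17b.png")
print(plane(c,[(299,315),(313,315),(318,350),(326,350),(333,350),(346,350),(321,364),(340,366)],.018).round(4))
```

```text
[[ 0.4321 -0.2006]
 [ 0.4439 -0.2013]
 [ 0.4465 -0.2353]
 [ 0.4535 -0.2357]
 [ 0.4597 -0.2361]
 [ 0.4711 -0.2367]
 [ 0.4485 -0.2497]
 [ 0.4653 -0.2527]]
```

View pics/w17b.png

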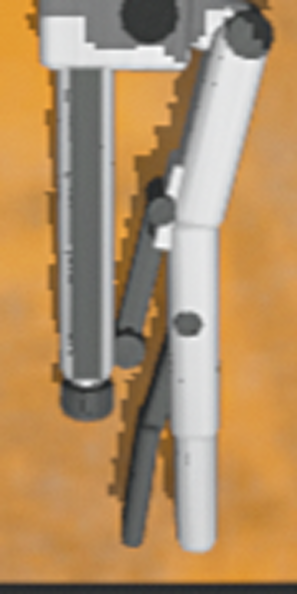

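Emit:
jog_arm(
  moves=[
    [[4,-40,0],[0,0,0],50],
    [[8,-80,0],[0,0,0],44],
    [[13,-103,0],[0,0,0],44],
    [[13,-103,-30],[0,0,0],44],
    [[13,-103,-65],[0,0,0],44],
  ],
)

```text
time_s: 18.82
ee_pos: [0.4607, -0.242, 0.0619]
eef_rot: [3.138, 0.002, 1.513]
force: [-0.4, -1.1, -0.8]
grip_width: 0.044
```

Emit:
jog_arm(
  moves=[
    [[0,0,-25],[0,0,0],44],
    [[0,0,-40],[0,0,0],44],
    [[0,0,-50],[0,0,0],44],
    [[0,0,-55],[0,0,0],44],
    [[0,0,-56],[0,0,0],40],
  ],
)

```text
time_s: 19.23
ee_pos: [0.4596, -0.2393, 0.005]
eef_rot: [-3.141, -0.0, 1.515]
force: [-0.0, 0.3, -0.2]
grip_width: 0.0409
```

Emit:
jog_arm(
  moves=[
    [[0,0,0],[0,0,0],28],
    [[0,0,0],[0,0,0],20],
    [[0,0,0],[0,0,0],14],
    [[0,0,0],[0,0,0],10],
    [[0,0,0],[0,0,0],8],
  ],
  squeeze=20,
)

```text
time_s: 19.65
ee_pos: [0.4606, -0.2398, 0.0064]
eef_rot: [3.139, 0.002, 1.517]
force: [-0.9, -6.4, -0.8]
grip_width: 0.011
```

Emit:
jog_arm(
  moves=[
    [[0,0,0],[0,0,0],8],
    [[0,0,0],[0,0,0],8],
    [[0,0,0],[0,0,0],8],
  ],
)

```text
time_s: 19.9
ee_pos: [0.4605, -0.2398, 0.0064]
eef_rot: [3.139, 0.002, 1.517]
force: [0.2, -6.3, 1.5]
grip_width: 0.0108
```

Run:
```python
from h import *
o=ctrl.get_obs(); print(o["time_s"],o["ee_pos"],o["eef_rot"],o["force"],o["grip_width"])
c=cam("wrist"); cv2.imwrite("pics/w18.png",c["img"]); np.save("w18.npy",c,allow_pickle=True)
c=cam("top"); crop(c,250,190,200,150,4,"pics/t18.png")
```

```text
19.9 [ 0.46045488 -0.23981729  0.00637975] [3.13940926e+00 2.10783200e-03 1.51657249e+00] [ 0.18710569 -6.28724709  1.47149761] 0.010803327842290865
```

View pics/w18.png

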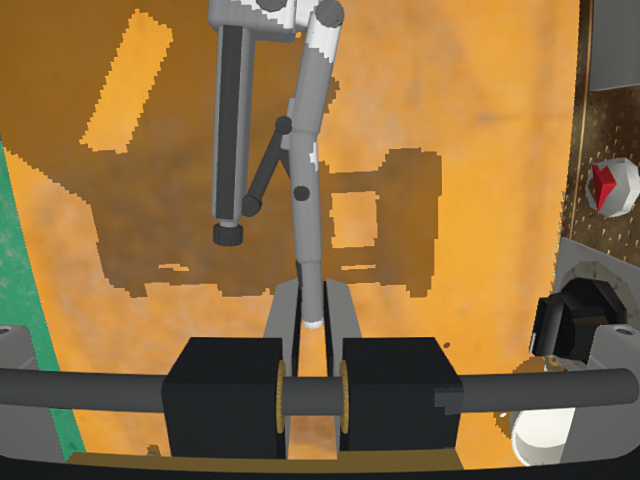

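View pics/t18.png

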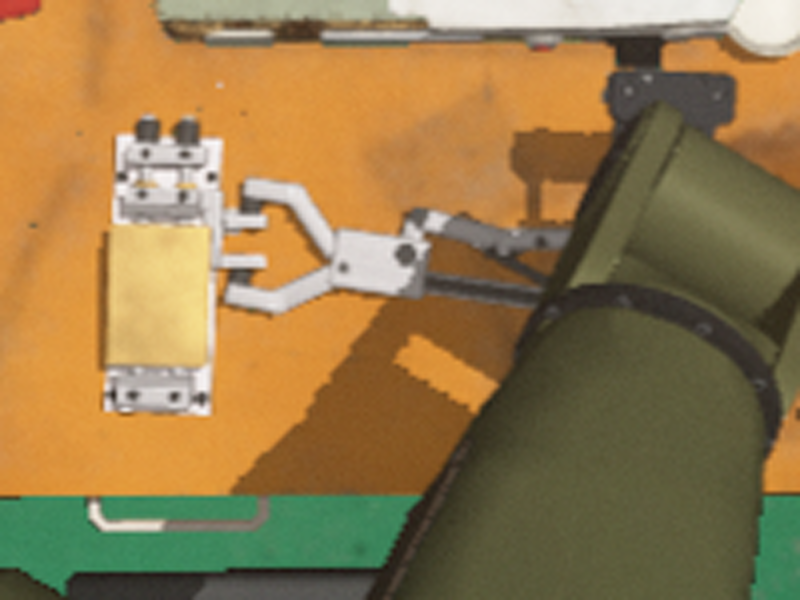

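Emit:
jog_arm(
  moves=[
    [[5,0,0],[0,0,0],8],
    [[10,0,0],[0,0,0],8],
    [[15,0,0],[0,0,0],8],
    [[20,0,0],[0,0,0],8],
    [[25,0,0],[0,0,0],8],
  ],
)

```text
time_s: 20.42
ee_pos: [0.485, -0.2395, 0.0063]
eef_rot: [3.141, 0.001, 1.517]
force: [-6.0, -4.1, 7.3]
grip_width: 0.0139
```

Run:
```python
from h import *
o=ctrl.get_obs(); print(o["time_s"],o["ee_pos"],o["eef_rot"],o["force"],o["grip_width"])
c=cam("wrist"); cv2.imwrite("pics/w19.png",c["img"])
c=cam("top"); crop(c,250,190,200,150,4,"pics/t19.png")
```

```text
20.4167 [ 0.48497809 -0.23949401  0.00629085] [3.14133705e+00 1.38205348e-03 1.51706599e+00] [-5.98412328 -4.11193632  7.29896257] 0.013863848903782264
```

View pics/w19.png

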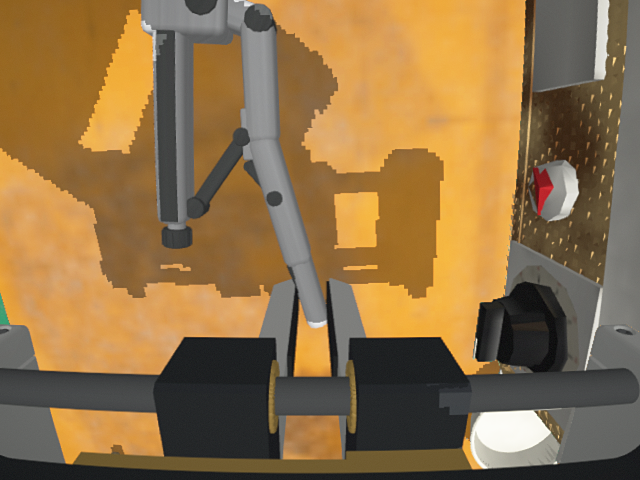

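View pics/t19.png

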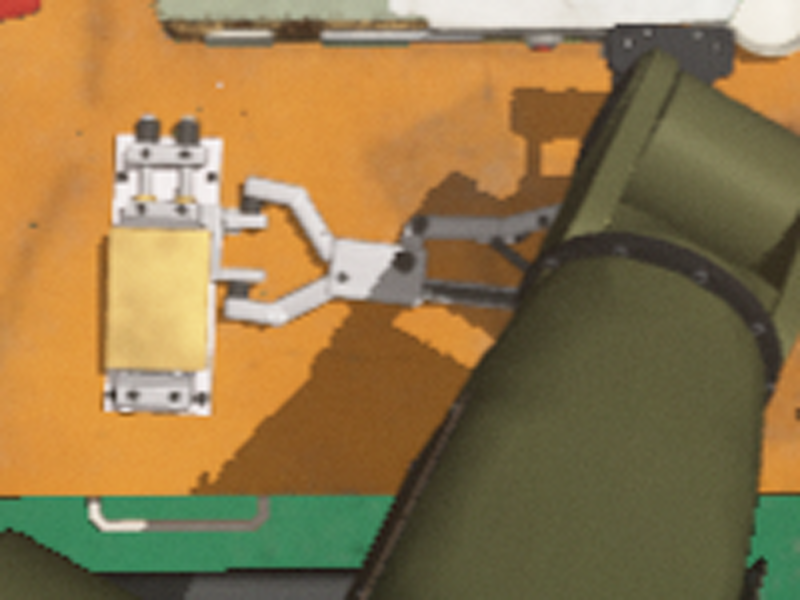

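Emit:
jog_arm(
  moves=[
    [[6,0,0],[0,0,0],8],
    [[12,0,0],[0,0,0],8],
    [[18,0,0],[0,0,0],8],
    [[24,0,0],[0,0,0],8],
    [[24,0,0],[0,0,0],8],
  ],
)

```text
time_s: 20.93
ee_pos: [0.5088, -0.2383, 0.0061]
eef_rot: [-3.14, -0.001, 1.517]
force: [-4.4, 3.0, 11.6]
grip_width: 0.0167
```

Run:
```python
from h import *
o=ctrl.get_obs(); print(o["time_s"],o["ee_pos"],o["eef_rot"],o["force"],o["grip_width"])
c=cam("wrist"); cv2.imwrite("pics/w20.png",c["img"])
c=cam("top"); crop(c,250,190,200,150,4,"pics/t20.png")
```

```text
20.9333 [ 0.50876011 -0.23829736  0.00610664] [-3.14036469e+00 -6.25070082e-04  1.51713017e+00] [-4.39696773  3.04582293 11.61182334] 0.01671081481134937
```

View pics/w20.png

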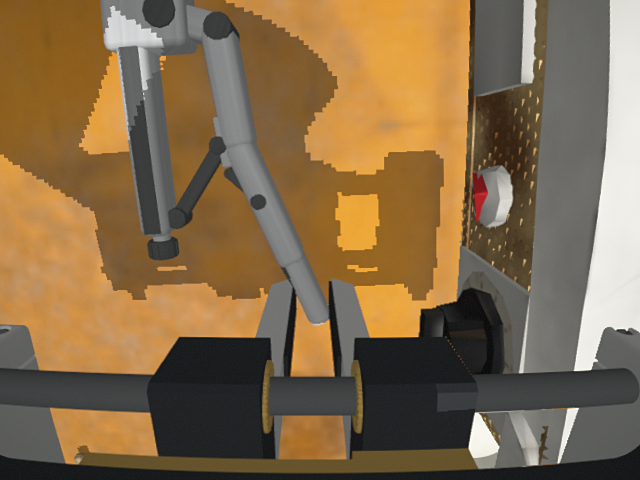

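View pics/t20.png

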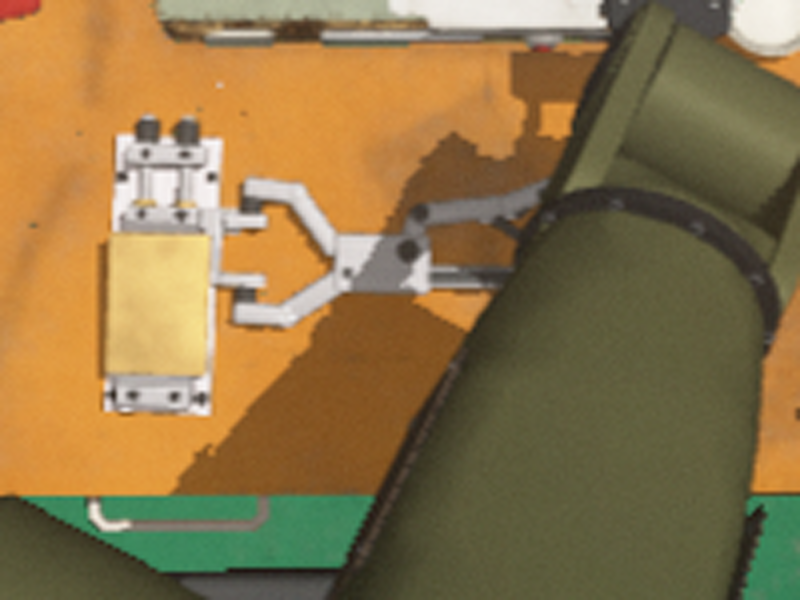

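Emit:
jog_arm(
  moves=[
    [[0,0,0],[0,0,0],24],
    [[0,0,0],[0,0,0],36],
    [[0,0,5],[0,0,0],46],
    [[0,0,30],[0,0,0],50],
    [[0,0,70],[0,0,0],50],
  ],
)

```text
time_s: 21.45
ee_pos: [0.5069, -0.2378, 0.0733]
eef_rot: [-3.136, -0.003, 1.516]
force: [0.1, 0.6, -0.3]
grip_width: 0.0462
```

Emit:
jog_arm(
  moves=[
    [[0,0,50],[0,0,0],60],
    [[-30,30,50],[0,0,0],60],
    [[-60,65,50],[0,0,0],60],
    [[-65,85,50],[0,0,0],60],
    [[-65,85,50],[0,0,0],60],
  ],
)

```text
time_s: 21.87
ee_pos: [0.4419, -0.1508, 0.1261]
eef_rot: [-3.142, -0.001, 1.517]
force: [-0.4, 0.1, 1.2]
grip_width: 0.0599
```

Run:
```python
from h import *
o=ctrl.get_obs(); print(o["time_s"],o["ee_pos"],o["eef_rot"],o["force"],o["grip_width"])
c=cam("wrist"); cv2.imwrite("pics/w21.png",c["img"]); np.save("w21.npy",c,allow_pickle=True)
c=cam("top"); crop(c,250,190,200,150,4,"pics/t21.png")
```

```text
21.8667 [ 0.44194981 -0.15079965  0.126079  ] [-3.14159252e+00 -6.43171071e-04  1.51736760e+00] [-0.35058103  0.09009003  1.24657488] 0.0599283601484314
```

View pics/w21.png

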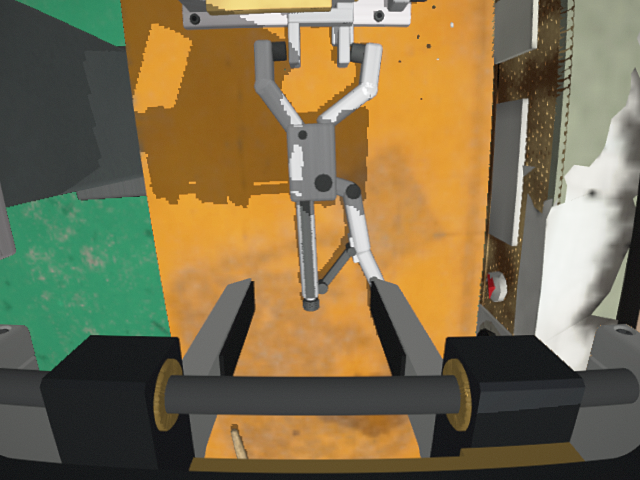

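View pics/t21.png

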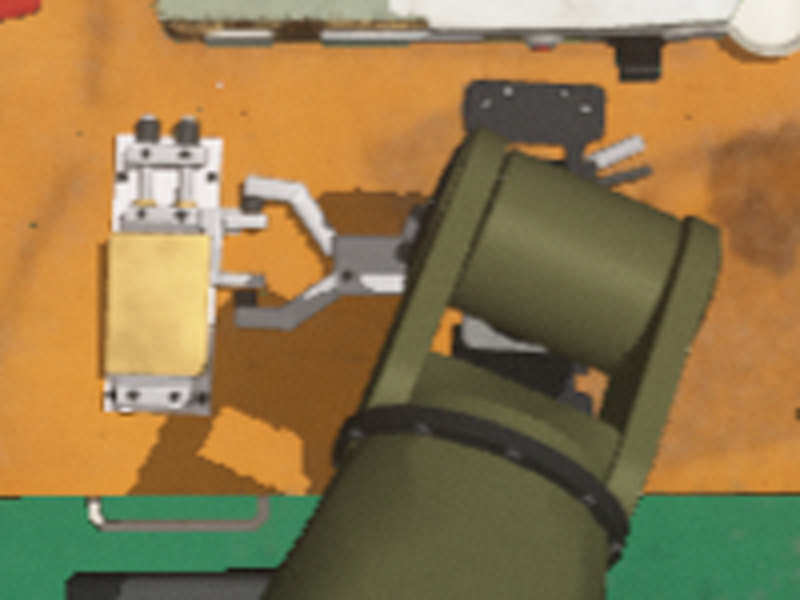

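Run:
```python
from h import *
c=np.load("w21.npy",allow_pickle=True).item()
crop(c,240,0,160,210,2.85,"pics/w21a.png")
p=plane(c,[(290.5,124),(335.5,125),(335,200),(290,199.5)],.02); m=p.mean(0); f=(p[0]+p[1]-p[2]-p[3])/2;u=f/np.linalg.norm(f)
print(p.round(4),m,np.linalg.norm(f),np.degrees(np.arctan2(f[1],f[0])),np.linalg.norm(p[0]-p[1]))
print("head",m+u*.009)
```

```text
[[ 0.4307 -0.0609]
 [ 0.4637 -0.0634]
 [ 0.4611 -0.1192]
 [ 0.4265 -0.1169]] [ 0.44549802 -0.09011164] 0.05595034390808632 86.52751742021907 0.033177634875354266
head [ 0.44604314 -0.08112817]
```

View pics/w21a.png

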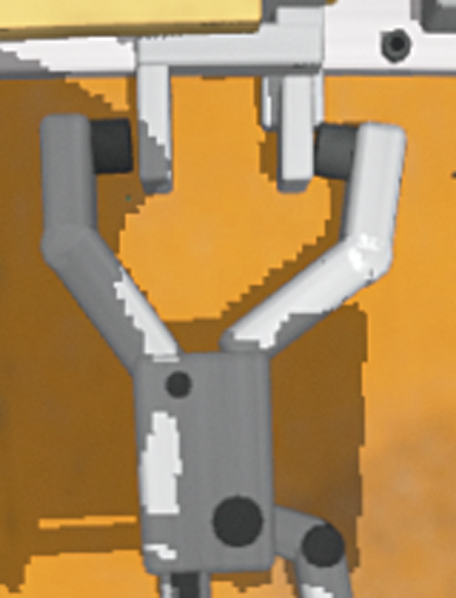

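Emit:
jog_arm(
  moves=[
    [[2,40,-20],[0,0,0],56],
    [[4,70,-50],[0,0,0],54],
    [[4,70,-80],[0,0,0],54],
    [[4,70,-100],[0,0,0],54],
    [[4,70,-112],[0,0,0],54],
  ],
)

```text
time_s: 22.38
ee_pos: [0.4473, -0.0838, 0.011]
eef_rot: [-3.139, -0.001, 1.516]
force: [-1.2, -0.6, 0.5]
grip_width: 0.0539
```

Emit:
jog_arm(
  moves=[
    [[0,0,-6],[0,0,0],54],
    [[0,0,-9],[0,0,0],54],
    [[0,0,-9],[0,0,0],40],
    [[0,0,-9],[0,0,0],25],
    [[0,0,-9],[0,0,0],25],
  ],
  squeeze=45,
)

```text
time_s: 22.8
ee_pos: [0.4479, -0.0841, 0.0051]
eef_rot: [3.141, 0.0, 1.516]
force: [-3.1, -0.6, 1.0]
grip_width: 0.0375
```

Run:
```python
from h import *
o=ctrl.get_obs(); print(o["time_s"],o["ee_pos"],o["eef_rot"],o["force"],o["grip_width"])
c=cam("wrist"); crop(c,180,30,320,240,2.5,"pics/w22.png")
```

```text
22.8 [ 0.44787691 -0.08408269  0.0050775 ] [3.14137527e+00 1.31118537e-04 1.51588319e+00] [-3.12012139 -0.55786872  1.0262336 ] 0.03751220424915033
```

View pics/w22.png

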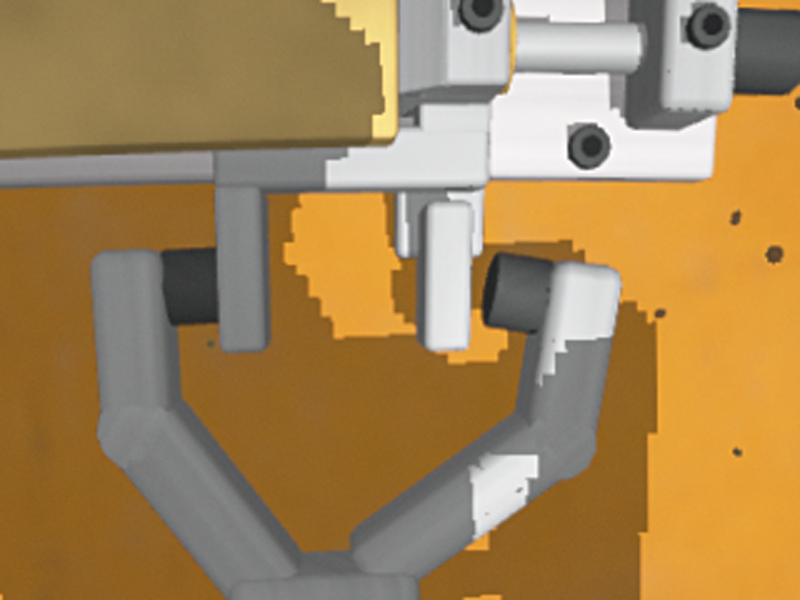

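Emit:
jog_arm(
  moves=[
    [[-2,0,0],[0,0,0],25],
    [[-3,0,0],[0,0,0],25],
    [[-3.5,0,0],[0,0,0],25],
    [[-4,-10,1],[0,0,0],25],
    [[-4.5,-20,2],[0,0,0],25],
  ],
)

```text
time_s: 23.27
ee_pos: [0.4428, -0.1041, 0.0063]
eef_rot: [-3.141, -0.0, 1.517]
force: [0.8, -0.6, -3.7]
grip_width: 0.0358
```

Emit:
jog_arm(
  moves=[
    [[-1,-20,3],[0,0,0],25],
    [[-2,-40,8],[0,0,0],25],
    [[-3,-60,15],[0,0,0],25],
    [[-4,-85,20],[0,0,0],25],
    [[-5,-110,20],[0,0,0],25],
  ],
)

```text
time_s: 23.68
ee_pos: [0.4379, -0.2156, 0.0271]
eef_rot: [3.141, 0.0, 1.516]
force: [0.2, 0.2, -4.1]
grip_width: 0.0359
```

Run:
```python
from h import *
o=ctrl.get_obs(); print(o["time_s"],o["ee_pos"],o["eef_rot"],o["force"],o["grip_width"])
c=cam("wrist"); cv2.imwrite("pics/w23.png",c["img"])
c=cam("top"); crop(c,200,170,320,160,2.5,"pics/t23.png")
```

```text
23.6833 [ 0.43786965 -0.21564566  0.02709882] [3.14137480e+00 1.70543641e-04 1.51595212e+00] [ 0.24002845  0.15252508 -4.0575368 ] 0.035890716879959046
```

View pics/w23.png

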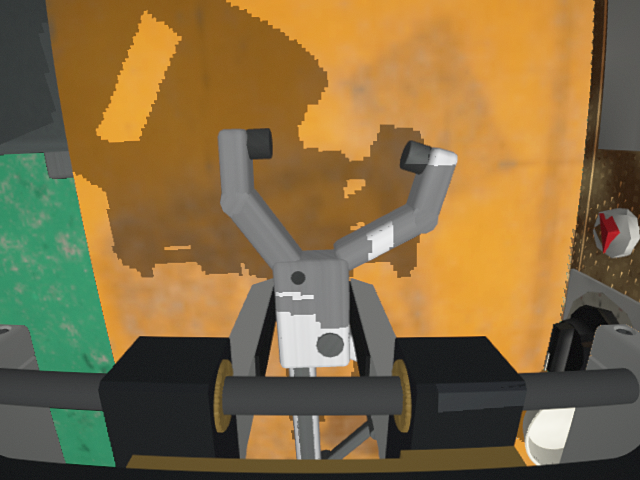

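View pics/t23.png

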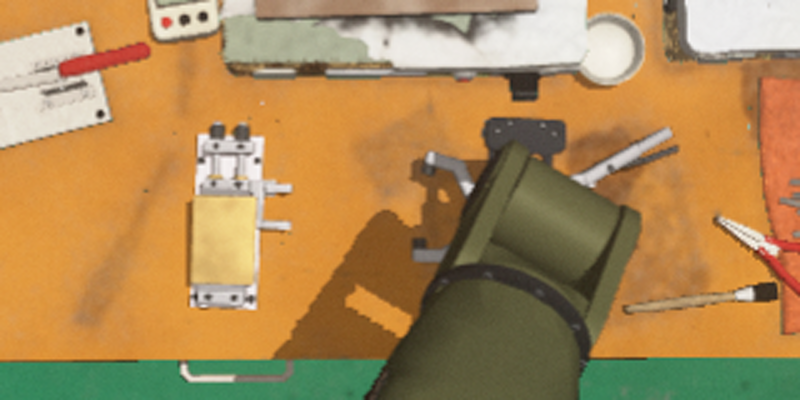

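Emit:
jog_arm(
  moves=[
    [[0,0,-10],[0,0,0],25],
    [[0,0,-18],[0,0,0],25],
    [[0,0,-22],[0,0,0],25],
    [[0,0,-22],[0,0,0],25],
  ],
)

```text
time_s: 24.12
ee_pos: [0.4383, -0.2134, 0.0041]
eef_rot: [-3.141, 0.0, 1.517]
force: [-0.4, -0.6, 2.0]
grip_width: 0.0358
```

Emit:
jog_arm(
  moves=[
    [[0,0,0],[0,0,0],45],
    [[0,0,0],[0,0,0],54],
    [[0,0,0],[0,0,0],54],
    [[0,0,20],[0,0,0],60],
    [[0,0,60],[0,0,0],60],
  ],
)

```text
time_s: 24.53
ee_pos: [0.4362, -0.2124, 0.0615]
eef_rot: [-3.135, -0.004, 1.516]
force: [0.8, -0.3, -0.2]
grip_width: 0.0597
```

Emit:
jog_arm(
  moves=[
    [[0,0,40],[0,0,0],90],
    [[0,20,80],[0,0,0],94],
    [[0,50,120],[0,0,0],94],
    [[0,90,150],[0,0,0],94],
    [[0,130,160],[0,0,0],94],
  ],
)

```text
time_s: 24.95
ee_pos: [0.4386, -0.0995, 0.2208]
eef_rot: [3.138, 0.001, 1.515]
force: [0.6, 0.2, 0.7]
grip_width: 0.0897
```

Run:
```python
from h import *
o=ctrl.get_obs(); print(o["time_s"],o["ee_pos"],o["eef_rot"],o["force"],o["grip_width"])
c=cam("wrist"); cv2.imwrite("pics/w24.png",c["img"]); np.save("w24.npy",c,allow_pickle=True)
c=cam("scene"); crop(c,180,130,280,210,2.8,"pics/s24.png")
c=cam("top"); crop(c,140,170,380,150,2,"pics/t24.png")
```

```text
24.95 [ 0.43861253 -0.09951932  0.22077659] [3.13794297e+00 1.03284616e-03 1.51476816e+00] [0.63442407 0.18837134 0.71880425] 0.08974907892032637
```

View pics/w24.png

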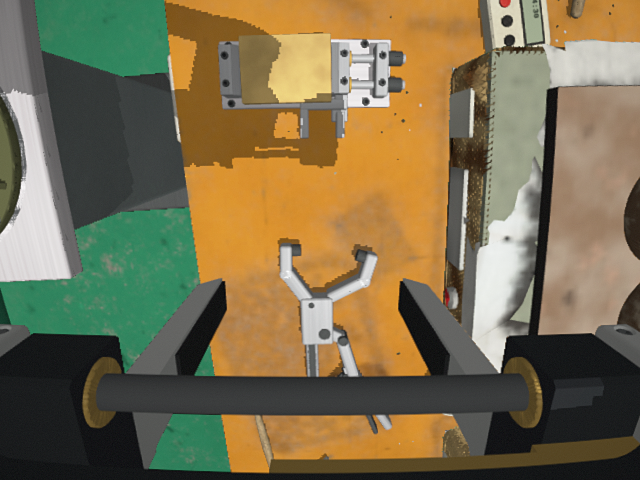

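View pics/s24.png

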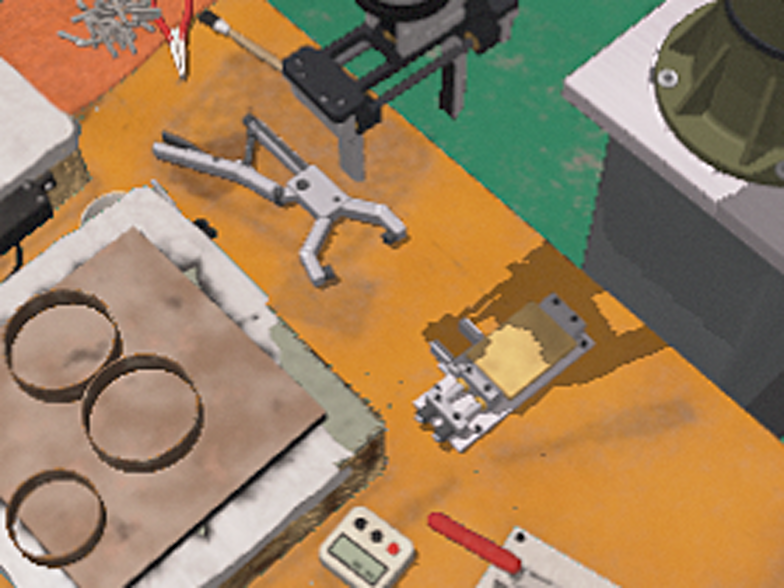

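View pics/t24.png

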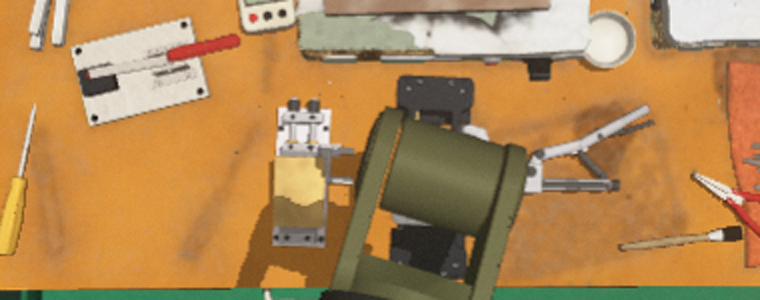

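Run:
```python
from h import *
c=np.load("w24.npy",allow_pickle=True).item()
crop(c,210,20,210,130,3.8,"pics/w24a.png")
```

```text
(no output)
```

View pics/w24a.png

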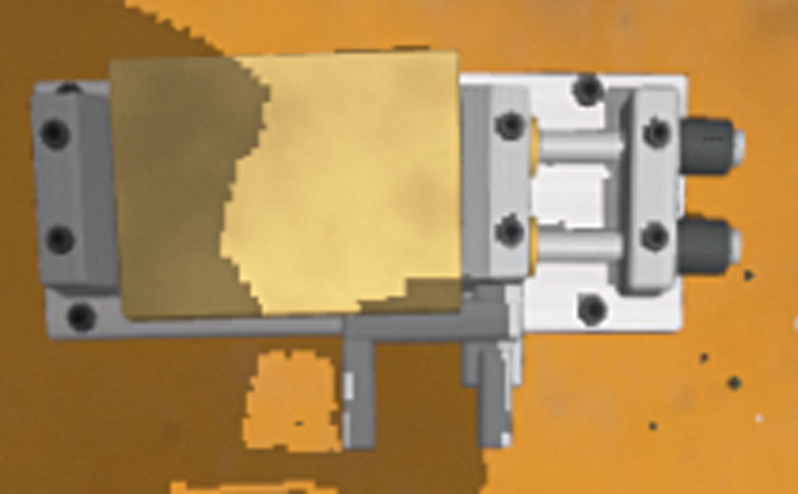

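Run:
```python
from h import *
c=np.load("w24.npy",allow_pickle=True).item()
P=lambda q,z: plane(c,np.array(q)/3.8+[210,20],z)
p=P([(110,60),(458,52),(461,308),(125,320)],.034); m=p.mean(0)
print(p.round(4),m); 
for a,b in ((0,1),(3,2)): d=p[b]-p[a]; print("long",np.linalg.norm(d),np.degrees(np.arctan2(d[1],d[0])))
for a,b in ((3,0),(2,1)): d=p[b]-p[a]; print("short",np.linalg.norm(d),np.degrees(np.arctan2(d[1],d[0]))-90)
e=P([(48,338),(682,331),(685,74)],.008); d=e[1]-e[0]; yaw=np.arctan2(d[1],d[0]); print("base",e.round(4),np.degrees(yaw),np.linalg.norm(d))
u=np.array([np.cos(yaw),np.sin(yaw)]);v=np.array([-u[1],u[0]])
O=(e[0]+e[2])/2 ; O=e[:2].mean(0)+v*.032; print("origin",O,"block in bed", (m-O)@u+.018,(m-O)@v)
j=P([(374,440),(480,440)],.022);j2=P([(346,440),(510,440)],.022);print("tangs",np.linalg.norm(j2[0]-j2[1]))
```

```text
[[0.3826 0.0747]
 [0.4654 0.0713]
 [0.4634 0.0124]
 [0.3807 0.0146]] [0.42301102 0.04323728]
long 0.08295287442642364 -2.34699718624686
long 0.08272124665306388 -1.504873557570959
short 0.06007385006575538 -1.794143789318909
short 0.0588562512388462 -2.0168979597415557
base [[0.3554 0.0141]
 [0.5231 0.0063]
 [0.525  0.07  ]] -2.686482301080017 0.16783483161050078
origin [0.44076037 0.04215847] block in bed 0.00021959425685762202 0.0002457017309347005
tangs 0.042375549601634574
```

Emit:
jog_arm(
  moves=[
    [[0,0,0],[0,0,0],94],
    [[0,0,0],[0,0,0],94],
    [[0,0,0],[0,0,0],94],
  ],
)

```text
time_s: 25.35
ee_pos: [0.438, -0.1008, 0.2169]
eef_rot: [-3.14, -0.0, 1.515]
force: [0.2, -0.3, -0.5]
grip_width: 0.0942
```

```bash
python3 -c "
from station import ctrl
print(ctrl.hand_in())"
```

```text
the job is handed in; nothing more can be done
None
```

The job is done and handed in at about 25 s of the 72 s allowed; the hand-in gave no verdict.

**What I did:**
- Locked the clamp over the tangs. Let go, it held the jaw open by about 13 mm.
- Laid the block on the bed about 5 mm off centre, towards the open jaw.
- Pressed the release lever. The jaw closed on the block.
- Drew the clamp off and laid it flat about 0.19 m from the holder.

**One step needed a second try:** the first press of the lever did not release the clamp, and the jaw stayed open. I pinched the lever again and drew the handle outward, and then it sprang open.

**Last checks, from camera images before handing in:**

| Check | Measured | Required |
|---|---|---|
| Block centre from bed centre | about 0.2 mm each way | 4 mm along, 12 mm across |
| Block angle to the holder | about 1° | under about 3.4° |
| Width over the tangs | 42 mm | 44 mm expected, for 2 mm of jaw travel |
| Gripper | clear of everything, force near zero | no contact |

- The tang width does not quite agree with the expected 44 mm, but the image measurement is only good to about 2 mm.
- By eye the bystanders are where they were; I did not measure them again.
- I saw no sign of a pressed lever after the clamp opened, but I did not measure its angle.

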